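# Change the specimen batch in the hardness tester's carrier

### The arm

A 7-joint arm with a two-finger parallel gripper is mounted at the origin on the work surface. World frame = base frame: x ahead of the robot, y to its left, z up, the work surface at z = 0. Lengths are in m, angles in degrees, forces in N, time in s.
With the tool pointing down it reaches from about 0.35 to 0.9 m from the base axis. Payload 19.9 kg.
Tool frame: the origin (TCP) lies on the centre line of the jaws, within the pads' length; the fingertips stand 8 mm ahead of it and the grasp point (between the pads) lies 11 mm behind it; z points along the fingers, y is the line along which they close (so a half turn about z gives the same grasp; the last joint's range is limited). The gripper opens to 94 mm and grips with 3 to 60 N. Pads are 16 mm wide; open, the fingers measure 119 mm over their backs; the gripper's body (75 mm by 177 mm) begins 78 mm behind the grasp point.
Start: joints at [69.929, 23.915, -0.59, 92.452, 0.269, 63.638, -3.037], TCP at [0.19, -0.595, 0.213] pointing down, gripper open.
Joint ranges: [-161.28, 161.28], [-22.2, 115.67], [-73.04, 71.86], [3.21, 147.25], [-68.34, 248.33], [10.77, 114.83], [-161.83, 161.83]. Speed limits (degrees/s): [108.29, 108.29, 136.94, 136.94, 172.46, 172.46, 172.46].

### API

Orientations are given as [roll, pitch, yaw] about the fixed x, y, z axes, in that order (R = Rz(yaw) Ry(pitch) Rx(roll)).
In Python, from rig import sensors, optics, hand_in gives the robot as it stands.
- The arm moves only by the tool servo_tool, never from a script. Its arguments are lists of equal length, an entry for each row: "delta_rot": the turn, a rotation vector about the world's x, y, z in units of 6 degrees (1.0 is 6 degrees), a list of three; "dp": the shift along the world's x, y, z in units of 0.02 m (1.0 is 0.02 m), a list of three; "gripper": the opening, from 0 (shut) to 1 (fully open). In form: {"delta_rot": [[rx, ry, rz], ...], "dp": [[tx, ty, tz], ...], "gripper": [gripper, ...]}. A call has 1 to 20 rows; each row shifts and turns the commanded pose from where the row before left it; what a row does not reach is not made up. A row lasts 1/12 s, in which the tool goes at most 41.7 mm and 7.16 degrees, less where a joint would pass 70% of its speed; a pose out of reach is approached as far as the arm can. A call with a number of a shift or a turn outside -1 to 1 is refused whole. A call with a gripper value outside its range is refused whole. The fingers move at their own pace and stop on an object; "squeeze" is the grip in N (left out, the last holds). Time passes only in rows, so rows that do not move let the fingers close. It gives the time, the measured TCP pose, the force, the opening and the grip force at its end, in the units of the state.
- sensors.get_obs(): the state, without advancing time (a new reading comes with each control period).
- optics.camera(name): name is "scene" or "top" or "wrist"; returns (picture, depth): 400x640x3 uint8, red, green, blue; 400x640 float32, m along the optical axis (not along the pixel's ray), 0 where there is no reading.
- optics.get_calibration(name): a dict with "mtx" (3x3 intrinsics, pixels), "R" (3x3) and "t" (3): a world point X has camera coordinates R X + t. Camera axes: x right, y down, z forward; pixel columns grow to the right and rows downward; lengths in m; the calibration is good to about 2 mm. A picture is of the moment at which its call begins: read the wrist's pose just before it. get_calibration takes no time and is no camera call; for the wrist camera it gives the pose at the moment of the call.
- hand_in(): hands the job in; it is judged then, once.
The state is a dict: "clock": time; "qpos": joint angles; "joint_vel": joint speeds; "tau": joint torques, N m; "eef_pos": TCP position; "tool_rot": TCP orientation; "ft_force": force on the tool from outside, world axes, zero at the start; "torque": the same for the moment, N m; "finger_gap": finger opening in m; "gripper_force": force on a finger pad.
Only numpy, scipy, OpenCV 4.12 (cv2) and the standard library are available. Lean on these libraries where they do the work, as an engineer would, in place of code of your own. Each camera call takes 0.05 s, during which the arm holds its last target. There are 200 camera calls.

### The job

Slide the specimen carrier fully home to the loading end of its rail; there, move each tested specimen lying in it to the compartment of its shape in the return tray on the bench, and lay every fresh steel bar and plate from the bench flat in a carrier compartment of its own shape. Only when the whole batch is in, push the carrier fully home to the test end and let go, with every specimen still lying flat in its compartment. Do not disturb the round reference block, the two round resin samples or the jar.

Things in the scene. Friction and masses are not known exactly. Their poses are not given: they have to be found in the camera images.
- carrier (a joint): travel of the specimen carrier along its rail, m: 0 = fully home at the loading end (left, +y end, one wide stop block), 0.18 = fully home at the test end (right, -y end, two brass pins, towards the hardness tester); both hard stops, 24 mm tall. Moves along the rail's -y as the value grows, with about 4 N of friction, and stays where it is left. At the start it is at the test end
- carrier_grip (a point): top centre of the carrier's upright steel handle post, 68 mm above the bench, on the carrier's robot side, 82 mm from its middle. The post is 14 mm thick along the rail, 24 mm across, free for 42 mm below this point, with a small ledge under it. Axes: x across the rail, away from the robot; y along the rail towards the loading stop
- rail: steel rail base 108 x 440 mm, 12 mm tall, fixed to the bench; origin at its middle on the bench, y along it to the loading stop, x across it away from the robot. The carrier on it is a black deck 110 mm (x) by 220 mm (y), its compartments walled by aluminium ridges 5 mm high, 3 mm thick; compartment floors are 26 mm above the bench
- bar_pocket1 (a point): centre of the floor of the carrier's first bar compartment (nearest the loading stop); axes as the carrier's: z up, x across the rail (away from the handle), y along the rail (towards the loading stop). 86 mm long along x, 24 mm wide along y
- bar_pocket2 (a point): centre of the floor of the carrier's second bar compartment, 46 mm beside the first; axes as the carrier's: z up, x across the rail (away from the handle), y along the rail (towards the loading stop). 86 mm long along x, 24 mm wide along y
- plate_pocket1 (a point): centre of the floor of the carrier's first plate compartment; axes as the carrier's: z up, x across the rail (away from the handle), y along the rail (towards the loading stop). 51 mm long along y, 36 mm wide along x
- plate_pocket2 (a point): centre of the floor of the carrier's second plate compartment, 55 mm beside the first, nearest the test end; axes as the carrier's: z up, x across the rail (away from the handle), y along the rail (towards the loading stop). 51 mm long along y, 36 mm wide along x
- return_tray: return tray, grey plastic floor and white ridges, 100 x 118 mm fixed on the bench to the robot's right; floor 4 mm above the bench, compartment walls 5 mm above that floor; origin under its centre
- return_bar (a point): centre of the floor of the return tray's bar compartment, 86 mm long along the tray's x, 24 mm wide along its y; axes as the tray's
- return_plate (a point): centre of the floor of the return tray's plate compartment, 51 mm long along the tray's y, 36 mm wide along its x; axes as the tray's
- bar_a: a fresh bar specimen: flat steel bar 80 x 18 x 12 mm, about 0.14 kg, at the start loose and flat on the bench between robot and rail; may be absent. Origin at the centre of the solid (6 mm above what it lies on), x along its 80 mm, y across its 18 mm, z its thickness
- bar_b: a fresh bar specimen: flat steel bar 80 x 18 x 12 mm, about 0.14 kg, at the start loose and flat on the bench between robot and rail; may be absent. Origin at the centre of the solid (6 mm above what it lies on), x along its 80 mm, y across its 18 mm, z its thickness
- plate_a: a fresh plate specimen: flat steel plate 45 x 30 x 12 mm, about 0.13 kg, at the start loose and flat on the bench between robot and rail; may be absent. Origin at the centre of the solid (6 mm above what it lies on), x along its 45 mm, y across its 30 mm, z its thickness
- plate_b: a fresh plate specimen: flat steel plate 45 x 30 x 12 mm, about 0.13 kg, at the start loose and flat on the bench between robot and rail; may be absent. Origin at the centre of the solid (6 mm above what it lies on), x along its 45 mm, y across its 30 mm, z its thickness
- tested_bar: the tested bar, like a fresh bar but with a row of five tiny dents; at the start it lies in the carrier's first bar compartment; may be absent. Origin and axes as the fresh bars
- tested_plate: the tested plate, like a fresh plate but with a row of five tiny dents; at the start it lies in the carrier's first plate compartment; may be absent. Origin and axes as the fresh plates
- reference_block: bystander, to be left alone: round steel reference block, 60 mm across, 16 mm tall; origin at its underside
- resin_puck1: bystander, to be left alone: white round resin-mounted sample, 30 mm across, 20 mm tall; origin at its underside
- resin_puck2: bystander, to be left alone: grey round resin-mounted sample, 30 mm across, 20 mm tall; origin at its underside
- jar: bystander, to be left alone: small amber glass jar, 52 mm across, 70 mm tall; origin at its underside
Things that resemble listed ones, but are neither listed nor needed, are in the scene too. Leave any pink or turquoise look-alike of the bar_a alone.

How it is judged:
By the outcome, as a careful person would: the job done as asked, in the order asked, and still so for the second after the job is handed in, with the robot touching nothing.
Of bar_a, bar_b, plate_a, plate_b only 3 to 4 are there at a start; the rules pass over those that are not, and their reading is None.
Of tested_bar, tested_plate only 1 to 2 are there at a start; the rules pass over those that are not, and their reading is None.
At some moment in a run one of bar_a, bar_b, plate_a, plate_b may be knocked a few centimetres aside while the robot is not near it.
Once in a run the grip may slacken for a moment while it holds something.
It also fails if it takes over 210 s, if anything falls off the work surface, if the arm or the gripper's body presses on something with over 40 N, if the wrist force passes 120 N, or if a joint passes its speed limit or range.

## Working session

There is one attempt and no reset: what is moved stays moved. The work goes in short steps, Python scripts to look and compute and a tool call to move; the robot and the scene stay as the last step left them, time stands still between calls to the robot, and variables do not carry over. Pictures are saved under pics/ and viewed, at most 14 in all, crops included, and the job is handed in when it is done.

Besides the shell and the picture viewer there is one more tool, called after "Request:" as a command line: name --argument value ..., lists and objects as JSON in quotes. servo_tool: Moves the arm, as the interface text tells. Its arguments: {"type":"object","properties":{"delta_rot":{"type":"array","items":{"type":"array","items":{"type":"number","minimum":-1,"maximum":1}}},"dp":{"type":"array","items":{"type":"array","items":{"type":"number","minimum":-1,"maximum":1}}},"gripper":{"type":"array","items":{"type":"number"}},"squeeze":{"type":"number"}},"required":["delta_rot","dp","gripper"]}

```bash
mkdir -p pics; ls
python3 - <<'E'
from rig import sensors, optics
import cv2, numpy as np
print(sensors.get_obs())
ims=[]
for n in ("scene","top"):
    p,d=optics.camera(n); c=optics.get_calibration(n); print(n,c)
    cv2.imwrite(f"pics/{n}0.png",cv2.cvtColor(p,cv2.COLOR_RGB2BGR)); np.savez(f"pics/{n}0.npz",p=p,d=d)
E
```

```text
pics
{'clock': 0.0, 'qpos': array([69.93159347, 23.94950358, -0.59000867, 92.4841343 ,  0.26922253,
       63.64075285, -3.03554483]), 'joint_vel': array([ 0.06368792, -0.06397246, -0.05474282,  0.02921743, -0.09029288,
        0.07513335, -0.01434315]), 'tau': array([ 1.18290918e-03, -8.51245594e+01,  6.38806354e-01, -4.25985575e+01,
       -4.88978543e-02,  1.87052926e-02,  1.58173020e-04]), 'eef_pos': array([ 0.18979484, -0.59509281,  0.21281957]), 'tool_rot': array([-1.79927171e+02,  5.44301500e-03,  1.76919206e+01]), 'ft_force': array([-0.99562472,  0.02500297,  0.97191624]), 'torque': array([-0.03713988,  0.00797116, -0.0156907 ]), 'gripper_force': 0.0, 'finger_gap': 0.0942598804209486}
scene {'mtx': array([[366.99871077,   0.        , 315.25549317],
       [  0.        , 366.99871077, 203.64688648],
       [  0.        ,   0.        ,   1.        ]]), 'R': array([[ 0.57241807,  0.8198075 , -0.01591273],
       [ 0.6715815 , -0.47987925, -0.56453006],
       [-0.47044217,  0.31246051, -0.82525911]]), 't': array([-0.32089285, -0.27063385,  1.31938336])}
top {'mtx': array([[455.28634548,   0.        , 321.61316115],
       [  0.        , 455.28634548, 199.24590926],
       [  0.        ,   0.        ,   1.        ]]), 'R': array([[ 0.01315246, -0.99958567,  0.02560258],
       [-0.99123946, -0.01639938, -0.13105495],
       [ 0.13142051, -0.02365459, -0.99104445]]), 't': array([0.01134048, 0.50487358, 1.15057048])}
```

View pics/top0.png

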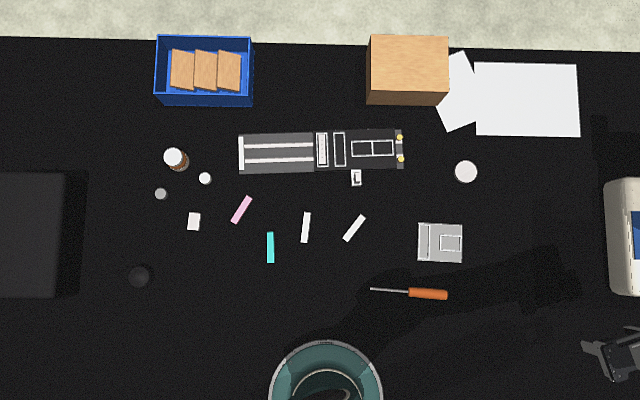

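View pics/scene0.png

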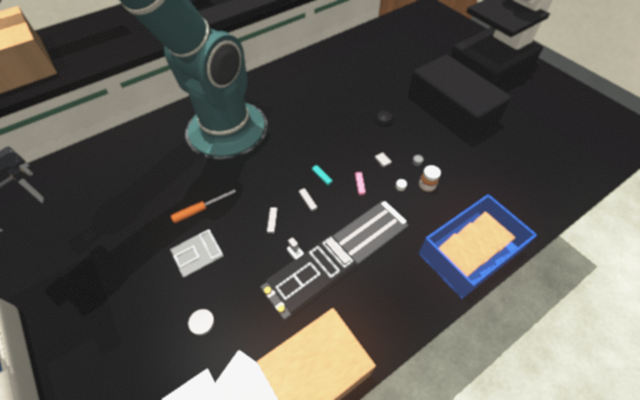

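The top picture shows the carrier at the right end of its rail (238–403, 130–173) with its handle at (356,178), and the return tray at (440,242). The white bars are at (305,227) and (354,228), and a small plate is at (193,221). The pink and turquoise look-alikes are at (241,209) and (270,247). I'll enlarge these to see which compartments are filled.

```bash
cat > h.py <<'E'
from rig import sensors, optics
import cv2, numpy as np
def grab(n,tag=None):
    c=optics.get_calibration(n); p,d=optics.camera(n)
    if tag: np.savez(f"pics/{tag}.npz",p=p,d=d,**c)
    return p,d,c
def px2w(c,uv,z):
    r=c["R"].T@np.linalg.inv(c["mtx"])@np.array([uv[0],uv[1],1.]); o=-c["R"].T@c["t"]
    return o+r*(z-o[2])/r[2]
def w2px(c,X):
    q=c["mtx"]@(c["R"]@np.asarray(X,float)+c["t"]); return q[:2]/q[2]
def crop(p,x0,y0,x1,y1,s,name):
    cv2.imwrite(f"pics/{name}.png",cv2.resize(cv2.cvtColor(p[y0:y1,x0:x1],cv2.COLOR_RGB2BGR),None,fx=s,fy=s,interpolation=cv2.INTER_CUBIC))
def rects(c,mask,z,amin=30,draw=None):
    """contours of mask -> rectangles on plane z in world: centre, sides(mm), yaw of long side"""
    out=[]
    for k in cv2.findContours(mask.astype(np.uint8),cv2.RETR_EXTERNAL,cv2.CHAIN_APPROX_NONE)[0]:
        if cv2.contourArea(k)<amin: continue
        w=np.array([px2w(c,q,z)[:2] for q in k[:,0]])*1000
        (cx,cy),(a,b),t=cv2.minAreaRect(w.astype(np.float32))
        if a<b: a,b,t=b,a,t+90
        out.append((np.round(k[:,0].mean(0)),round(cx,1),round(cy,1),round(a,1),round(b,1),round((t+90)%180-90,1)))
    return out
E
python3 - <<'E'
from h import *
z=np.load("pics/top0.npz");p=z["p"]
c=optics.get_calibration("top")
crop(p,150,120,470,270,2.5,"c1")
g=p.astype(int); m=(g.min(2)>120)&(g.max(2)-g.min(2)<40)
for r in rects(c,m,.012): print(*r)
print(px2w(c,(356,174),.068))
w=optics.get_calibration("wrist");print(w, sensors.get_obs()["eef_pos"])
E
```

```text
[377. 381.] 49.4 -126.0 94.1 14.6 20.2
[275. 379.] 53.3 128.6 106.6 17.2 -20.2
[388. 290.] 273.7 -158.0 96.5 4.6 85.6
[439. 242.] 399.3 -293.1 115.9 100.3 87.7
[353. 228.] 433.8 -66.8 81.0 18.5 -37.2
[305. 227.] 433.5 60.7 80.6 17.7 -5.8
[193. 221.] 445.0 352.8 46.1 29.6 -4.1
[241. 211.] 477.8 229.8 78.8 15.8 -30.5
[160. 193.] 516.9 443.2 26.9 26.0 3.3
[631. 232.] 425.2 -806.1 313.9 46.6 -4.6
[204. 178.] 559.7 329.6 30.6 27.8 46.2
[356. 177.] 569.2 -71.9 44.2 26.1 4.5
[465. 171.] 590.4 -368.3 58.5 58.5 -26.2
[279. 159.] 613.1 133.4 181.5 13.4 -87.0
[172. 157.] 616.7 417.5 49.0 47.4 3.1
[372. 148.] 649.9 -115.5 115.1 45.1 -87.0
[266. 148.] 631.8 144.8 198.4 90.1 -88.8
[339. 149.] 644.7 -27.3 94.5 31.7 3.0
[322. 149.] 642.9 19.5 96.4 31.6 3.2
[509.  97.] 807.6 -493.3 398.7 238.6 86.9
[324.  21.] 995.4 12.2 1796.0 153.9 -88.4
[ 0.56630025 -0.06704923  0.068     ]
{'mtx': array([[327.76889231,   0.        , 324.52834614],
       [  0.        , 327.76889231, 195.81043395],
       [  0.        ,   0.        ,   1.        ]]), 'R': array([[ 3.04077802e-01, -9.52646805e-01, -8.69617732e-04],
       [-9.25979540e-01, -2.95780037e-01,  2.34682895e-01],
       [-2.23827125e-01, -7.05566105e-02, -9.72071593e-01]]), 't': array([-0.62458636, -0.02588232,  0.38980394])} [ 0.1898521  -0.59512281  0.21290056]
```

View pics/c1.png

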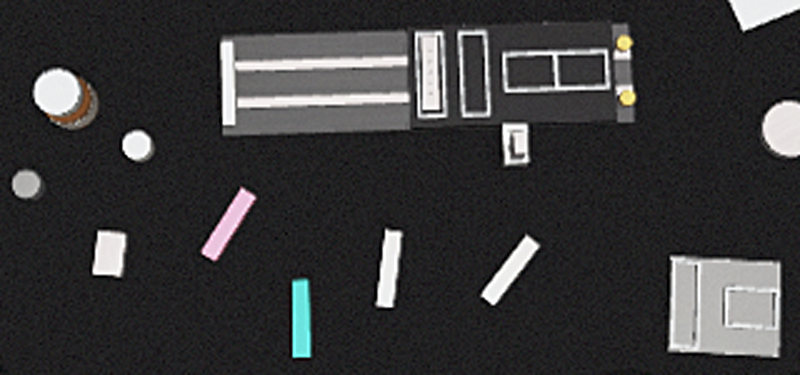

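The top camera shows exactly one tested specimen: the dented bar in bar compartment 1, at crop (430,73). The plate pockets are empty. The four bar-like candidates are:
- White bars at crop (389,268) and (511,270), top pixels (305,227) and (354,228): steel coloured, so these are the fresh bars.
- Pink at crop (229,224) and turquoise at crop (301,318): look-alikes, which I'll leave alone.

The only plate is at crop (109,253). This crop confirms all of these. Next I'll move over the carrier handle.

Request:
servo_tool --delta_rot '[[0, 0, -0.12], [0, 0, -0.12], [0, 0, -0.12], [0, 0, -0.12], [0, 0, -0.12], [0, 0, -0.12], [0, 0, -0.12], [0, 0, -0.12], [0, 0, -0.12], [0, 0, -0.12], [0, 0, -0.12], [0, 0, -0.12], [0, 0, -0.12], [0, 0, -0.12], [0, 0, -0.12], [0, 0, -0.12], [0, 0, -0.12], [0, 0, -0.12], [0, 0, -0.12], [0, 0, -0.12]]' --dp '[[0.6, 1, 0], [0.6, 1, 0], [0.6, 1, 0], [0.6, 1, 0], [0.6, 1, 0], [0.6, 1, 0], [0.6, 1, 0], [0.6, 1, 0], [0.6, 1, 0], [0.6, 1, 0], [0.6, 1, 0], [0.6, 1, 0], [0.6, 1, 0], [0.6, 1, 0], [0.6, 1, 0], [0.6, 1, 0], [0.6, 1, 0], [0.6, 1, 0], [0.6, 1, 0], [0.6, 1, 0]]' --gripper '[1, 1, 1, 1, 1, 1, 1, 1, 1, 1, 1, 1, 1, 1, 1, 1, 1, 1, 1, 1]' --squeeze 30

```text
clock: 1.77
eef_pos: [0.4302, -0.1943, 0.2133]
tool_rot: [-180.0, 0.0, 3.3]
ft_force: [-0.0, 0.2, -0.3]
finger_gap: 0.0943
gripper_force: 0.0
```

Request:
servo_tool --delta_rot '[[0, 0, 0], [0, 0, 0], [0, 0, 0], [0, 0, 0], [0, 0, 0], [0, 0, 0], [0, 0, 0], [0, 0, 0], [0, 0, 0], [0, 0, 0]]' --dp '[[0.6, 0.9, 0], [0.6, 0.9, 0], [0.6, 0.9, 0], [0.6, 0.9, 0], [0.6, 0.9, 0], [0.6, 0.9, 0], [0.4, 0.9, 0], [0, 0, 0], [0, 0, 0], [0, 0, 0]]' --gripper '[1, 1, 1, 1, 1, 1, 1, 1, 1, 1]'

```text
clock: 2.6
eef_pos: [0.5095, -0.07, 0.2132]
tool_rot: [180.0, 0.0, 3.3]
ft_force: [0.2, 0.5, -0.4]
finger_gap: 0.0938
gripper_force: 0.0
```

Run:
```python
from h import *
o=sensors.get_obs();print(o["clock"],o["eef_pos"],o["tool_rot"])
p,d,c=grab("wrist","w1"); crop(p,0,0,640,400,1.25,"w1"); print(c["R"],c["t"])
```

```text
2.6 [ 0.50954742 -0.07000439  0.2131914 ] [1.79996102e+02 3.72958167e-02 3.26944593e+00]
[[ 5.72419089e-02 -9.98360303e-01  2.63939153e-04]
 [-9.70364663e-01 -5.55745812e-02  2.35167784e-01]
 [-2.34767512e-01 -1.37175701e-02 -9.71954754e-01]] [-0.09949223  0.46482429  0.50824346]
```

View pics/w1.png

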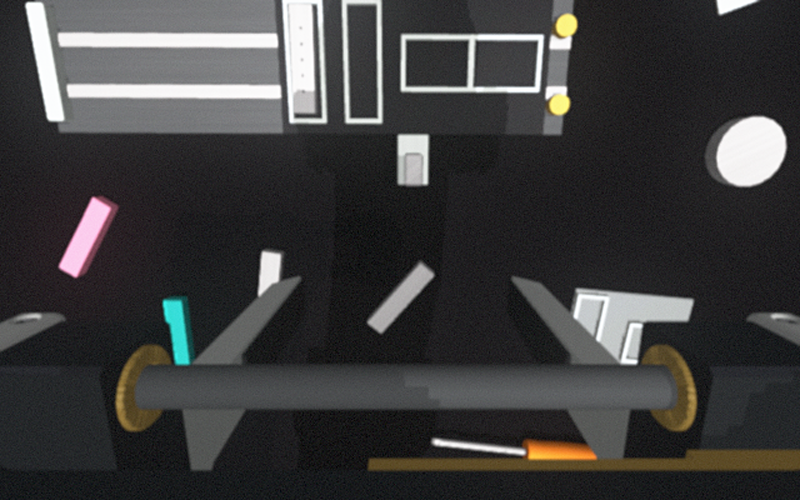

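The wrist view shows the dented bar at (303,60), the two pairs of compartments and the handle post at (413,168). I'll measure these with depth and ridge masks.

```bash
cat >> h.py <<'E'
def cloud(c,d):
    v,u=np.mgrid[0:400,0:640]; k=np.linalg.inv(c["mtx"])
    P=(k@np.stack([u.ravel(),v.ravel(),np.ones(u.size)]))*d.ravel()
    W=(c["R"].T@(P-c["t"][:,None])).T.reshape(400,640,3); W[d==0]=np.nan
    return W
E
python3 - <<'E'
from h import *
z=np.load("pics/w1.npz");p=z["p"];d=z["d"];c=dict(mtx=z["mtx"],R=z["R"],t=z["t"])
W=cloud(c,d)
m=(np.abs(W[...,2]-.068)<.006)&(W[...,0]>.5); m[:, :300]=0;m[:,370:]=0; m[160:]=0
q=W[m];print("post",m.sum(),q.min(0),q.max(0),np.median(q,0)) if m.any() else 0
for r in rects(c,m,.068): print("post",*r)
g=p.astype(int); m=(g.min(2)>150)&(g.max(2)-g.min(2)<40); m[160:]=0
for r in rects(c,m,.031): print("ridge",*r)
m=(g.min(2)>100)&(g.max(2)-g.min(2)<40)
m&=(np.abs(W[...,2]-.012)<.004)
for r in rects(c,m,.012): print("bench",*r)
m=np.abs(W[...,2]-.038)<.003
for r in rects(c,m,.038,100): print("h38",*r)
for u,v in [(242,40),(242,70),(242,82),(330,134),(330,115),(330,60),(328,240)]: print(u,v,W[v,u].round(4))
E
```

```text
post 349 [ 0.54748124 -0.08028072  0.06570104] [ 0.57077505 -0.06645159  0.07055142] [ 0.55933898 -0.07324567  0.06803412]
post [330. 135.] 559.2 -73.3 22.5 12.5 3.3
ridge [330. 127.] 564.8 -73.0 40.4 25.3 3.3
ridge [601. 121.] 588.1 -356.8 57.5 56.4 -86.7
ridge [444.  72.] 625.5 -186.1 17.1 10.6 -86.7
ridge [139.  73.] 608.2 124.6 174.1 11.5 -86.7
ridge [448.  34.] 662.9 -184.0 17.0 10.0 -86.7
ridge [377.  50.] 643.4 -115.5 112.5 42.8 -86.7
ridge [134.  32.] 646.7 126.4 174.3 11.4 -87.1
ridge [36. 49.] 624.2 225.8 88.4 14.7 3.0
ridge [587.   3.] 695.6 -316.8 31.1 9.7 -86.7
ridge [290.  48.] 638.2 -28.2 91.3 30.9 3.0
ridge [244.  48.] 635.6 17.9 91.4 31.5 2.9
bench [383. 357.] 271.3 -161.1 100.2 7.1 85.6
bench [503. 274.] 399.5 -300.9 42.0 15.8 3.2
bench [474. 247.] 424.4 -254.1 45.5 30.7 -1.7
bench [320. 238.] 433.0 -69.1 80.3 18.4 -37.2
bench [215. 216.] 450.1 55.9 45.8 18.9 -5.7
bench [603. 135.] 574.3 -379.5 22.9 19.0 -35.7
bench [585. 119.] 588.9 -356.1 58.9 29.3 -0.1
bench [442.  99.] 603.0 -193.4 16.8 15.4 3.3
bench [446.  53.] 647.7 -191.5 52.3 16.7 3.0
bench [449.   6.] 692.6 -188.5 15.4 13.9 -81.9
bench [127.  51.] 628.2 142.4 195.9 103.5 -86.7
h38 [242.  46.] 636.9 18.1 79.4 18.6 2.3
242 40 [0.6438 0.0179 0.0384]
242 70 [0.6161 0.0177 0.0393]
242 82 [0.6048 0.0177 0.0392]
330 134 [ 0.5603 -0.0727  0.0691]
330 115 [ 0.578  -0.0723  0.0265]
330 60 [ 0.6325 -0.069   0.026 ]
328 240 [ 0.4315 -0.0791  0.0122]
```

Request:
servo_tool --delta_rot '[[0, 0, 0], [0, 0, 0], [0, 0, 0], [0, 0, 0], [0, 0, 0], [0, 0, 0], [0, 0, 0], [0, 0, 0], [0, 0, 0], [0, 0, 0], [0, 0, 0], [0, 0, 0], [0, 0, 0], [0, 0, 0], [0, 0, 0], [0, 0, 0], [0, 0, 0], [0, 0, 0], [0, 0, 0], [0, 0, 0]]' --dp '[[0.8, -0.05, 0], [0.85, -0.06, 0], [0.85, -0.06, 0], [0, 0, -0.8], [0, 0, -1], [0, 0, -1], [0, 0, -1], [0, 0, -1], [0, 0, -1], [0, 0, -1], [0, 0, -1], [0, 0, -0.55], [0, 0, 0], [0, 0, 0], [0, 0, 0], [0, 0, 0], [0, 0, 0], [0, 0, 0], [0, 0, 0], [0, 0, 0]]' --gripper '[1, 1, 1, 1, 1, 1, 1, 1, 1, 1, 1, 1, 1, 0, 0, 0, 0, 0, 0, 0]' --squeeze 25

```text
clock: 4.32
eef_pos: [0.56, -0.0728, 0.0466]
tool_rot: [180.0, -0.0, 3.3]
ft_force: [-0.1, 0.3, -0.7]
finger_gap: 0.0509
gripper_force: 0.0
```

Request:
servo_tool --delta_rot '[[0, 0, 0], [0, 0, 0], [0, 0, 0], [0, 0, 0], [0, 0, 0], [0, 0, 0], [0, 0, 0], [0, 0, 0]]' --dp '[[0, 0, 0], [0, 0, 0], [0, 0, 0], [0, 0, 0], [0, 0, 0], [0, 0, 0], [0, 0, 0], [0, 0, 0]]' --gripper '[0, 0, 0, 0, 0, 0, 0, 0]'

```text
clock: 4.98
eef_pos: [0.5599, -0.0728, 0.0464]
tool_rot: [-180.0, 0.0, 3.3]
ft_force: [0.0, 0.2, -0.2]
finger_gap: 0.0136
gripper_force: 25.0
```

Request:
servo_tool --delta_rot '[[0, 0, 0], [0, 0, 0], [0, 0, 0], [0, 0, 0], [0, 0, 0], [0, 0, 0], [0, 0, 0], [0, 0, 0], [0, 0, 0], [0, 0, 0], [0, 0, 0], [0, 0, 0], [0, 0, 0], [0, 0, 0], [0, 0, 0], [0, 0, 0], [0, 0, 0], [0, 0, 0], [0, 0, 0], [0, 0, 0]]' --dp '[[-0.01, 0.15, 0], [-0.02, 0.3, 0], [-0.03, 0.5, 0], [-0.03, 0.5, 0], [-0.03, 0.5, 0], [-0.03, 0.5, 0], [-0.03, 0.5, 0], [-0.03, 0.5, 0], [-0.03, 0.5, 0], [-0.03, 0.5, 0], [-0.03, 0.5, 0], [-0.03, 0.5, 0], [-0.03, 0.5, 0], [-0.03, 0.5, 0], [-0.03, 0.5, 0], [-0.03, 0.5, 0], [-0.02, 0.4, 0], [-0.02, 0.35, 0], [-0.02, 0.3, 0], [-0.01, 0.2, 0]]' --gripper '[0, 0, 0, 0, 0, 0, 0, 0, 0, 0, 0, 0, 0, 0, 0, 0, 0, 0, 0, 0]'

```text
clock: 6.65
eef_pos: [0.5507, 0.1015, 0.0464]
tool_rot: [180.0, -0.1, 3.3]
ft_force: [10.0, -4.0, -9.9]
finger_gap: 0.0139
gripper_force: 25.0
```

Request:
servo_tool --delta_rot '[[0, 0, 0], [0, 0, 0], [0, 0, 0], [0, 0, 0], [0, 0, 0], [0, 0, 0], [0, 0, 0]]' --dp '[[0.02, 0.08, 0], [0.01, 0.08, 0], [0, 0.08, 0], [0, 0.06, 0], [0, 0.05, 0], [0, 0, 0], [0, 0, 0]]' --gripper '[0, 0, 0, 0, 0, 0, 0]'

```text
clock: 7.23
eef_pos: [0.5504, 0.1067, 0.0464]
tool_rot: [179.9, -0.0, 3.2]
ft_force: [2.5, -9.6, -0.5]
finger_gap: 0.0137
gripper_force: 25.0
```

Request:
servo_tool --delta_rot '[[0, 0, 0], [0, 0, 0], [0, 0, 0], [0, 0, 0]]' --dp '[[0, 0.08, 0], [0, 0.06, 0], [0, 0, 0], [0, 0, 0]]' --gripper '[0, 0, 0, 0]'

```text
clock: 7.57
eef_pos: [0.5504, 0.1068, 0.0464]
tool_rot: [179.7, 0.0, 3.1]
ft_force: [2.4, -23.9, 5.2]
finger_gap: 0.0138
gripper_force: 25.0
```

Request:
servo_tool --delta_rot '[[0, 0, 0], [0, 0, 0], [0, 0, 0], [0, 0, 0], [0, 0, 0], [0, 0, 0], [0, 0, 0], [0, 0, 0], [0, 0, 0], [0, 0, 0], [0, 0, 0], [0, 0, 0], [0, 0, 0], [0, 0, 0], [0, 0, 0], [0, 0, 0], [0, 0, 0], [0, 0, 0], [0, 0, 0], [0, 0, 0]]' --dp '[[0, -0.15, 0], [0, 0, 0], [0, 0, 0], [0, 0, 0], [0, 0, 0], [0, 0, 0], [0, 0, 0], [0, 0, 1], [0, 0, 1], [0, 0, 1], [0, 0, 1], [0, 0, 1], [0, 0, 1], [0, 0, 1], [0.3, 0.7, 0.5], [0.3, 0.7, 0], [0.3, 0.7, 0], [0.3, 0.6, 0], [0, 0, 0], [0, 0, 0]]' --gripper '[0, 0, 0.6, 0.6, 0.6, 0.6, 0.6, 0.6, 0.6, 0.6, 0.6, 0.6, 0.6, 0.6, 0.6, 0.6, 0.6, 0.6, 0.6, 0.6]'

```text
clock: 9.23
eef_pos: [0.5739, 0.1627, 0.1956]
tool_rot: [-180.0, 0.1, 3.4]
ft_force: [0.1, -1.1, -0.2]
finger_gap: 0.0565
gripper_force: 0.0
```

```bash
cat > meas.py <<'E'
from h import *
import sys
o=sensors.get_obs();print(o["clock"],o["eef_pos"].round(4),o["tool_rot"].round(2))
p,d,c=grab("wrist",sys.argv[1]); crop(p,0,0,640,400,1.25,sys.argv[1]); W=cloud(c,d)
g=p.astype(int); grey=(g.max(2)-g.min(2)<40)
for z in map(float,sys.argv[2:]):
    m=(np.abs(W[...,2]-z)<.0035)&grey&(g.min(2)>70)
    m=cv2.morphologyEx(m.astype(np.uint8),cv2.MORPH_OPEN,np.ones((3,3)))
    for r in rects(c,m,z,150): print("z",z,*r)
m=(g.min(2)>150)&grey
for r in rects(c,m,.031,60):
    if r[3]>80: print("ridge31",*r)
E
python3 meas.py w2 .038 .068 .012
```

```text
9.2333 [0.5739 0.1627 0.1956] [-1.7999e+02  8.0000e-02  3.3600e+00]
z 0.038 [291. 126.] 628.2 198.4 79.2 17.4 2.4
z 0.068 [381. 214.] 553.4 106.8 17.9 14.0 3.4
z 0.068 [ 67. 146.] 601.8 396.8 49.0 46.1 83.5
z 0.012 [563. 128.] 642.5 -93.2 175.0 108.1 -87.0
z 0.012 [266. 103.] 644.8 232.4 67.7 17.7 3.2
ridge31 [425. 129.] 633.7 64.4 114.2 43.4 -86.6
ridge31 [570. 127.] 639.7 -76.0 160.7 94.9 -86.6
ridge31 [261. 129.] 622.3 228.2 93.9 19.6 2.6
ridge31 [339. 127.] 629.4 151.3 92.5 31.6 3.3
ridge31 [293. 127.] 626.2 197.2 93.7 32.2 2.9
```

View pics/w2.png

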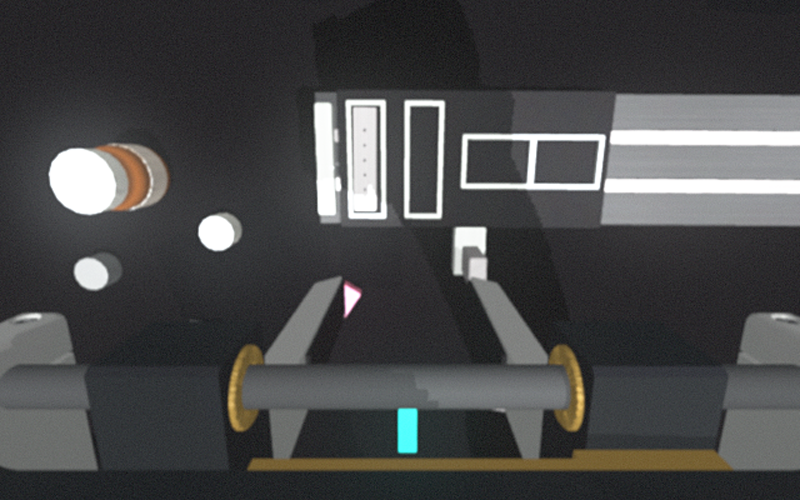

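Request:
servo_tool --delta_rot '[[0, 0, -0.05], [0, 0, -0.05], [0, 0, -0.05], [0, 0, 0], [0, 0, 0], [0, 0, 0], [0, 0, 0], [0, 0, 0], [0, 0, 0], [0, 0, 0], [0, 0, 0], [0, 0, 0], [0, 0, 0], [0, 0, 0], [0, 0, 0], [0, 0, 0], [0, 0, 0], [0, 0, 0], [0, 0, 0], [0, 0, 0]]' --dp '[[0.9, 0.6, 0], [0.9, 0.6, 0], [0.9, 0.58, 0], [0, 0, -1], [0, 0, -1], [0, 0, -1], [0, 0, -1], [0, 0, -1], [0, 0, -1], [0, 0, -0.7], [0, 0, -0.5], [0, 0, -0.3], [0, 0, -0.25], [0, 0, 0], [0, 0, 0], [0, 0, 0], [0, 0, 0], [0, 0, 0], [0, 0, 0], [0, 0, 0]]' --gripper '[0.4, 0.4, 0.4, 0.4, 0.4, 0.4, 0.4, 0.4, 0.4, 0.4, 0.4, 0.4, 0.4, 0.4, 0, 0, 0, 0, 0, 0]' --squeeze 40

```text
clock: 10.95
eef_pos: [0.6285, 0.1977, 0.0421]
tool_rot: [-180.0, -0.1, 2.4]
ft_force: [-0.5, -0.8, 5.3]
finger_gap: 0.017
gripper_force: 40.0
```

Request:
servo_tool --delta_rot '[[0, 0, 0], [0, 0, 0], [0, 0, 0], [0, 0, 0], [0, 0, 0], [0, 0, 0], [0, 0, 0], [0, 0, 0], [0, 0, 0]]' --dp '[[0, 0, 0.2], [0, 0, 0.5], [0, 0, 0.8], [0, 0, 1], [0, 0, 1], [0, 0, 1], [0, 0, 0.8], [0, 0, 0], [0, 0, 0]]' --gripper '[0, 0, 0, 0, 0, 0, 0, 0, 0]'

```text
clock: 11.7
eef_pos: [0.6284, 0.1976, 0.1484]
tool_rot: [-180.0, -0.1, 2.4]
ft_force: [-1.5, -0.3, -1.4]
finger_gap: 0.0168
gripper_force: 40.0
```

Request:
servo_tool --delta_rot '[[0, 0, -0.04], [0, 0, -0.04], [0, 0, -0.04], [0, 0, -0.04], [0, 0, -0.04], [0, 0, -0.04], [0, 0, -0.04], [0, 0, -0.04], [0, 0, -0.04], [0, 0, -0.04], [0, 0, -0.04], [0, 0, -0.04], [0, 0, -0.04], [0, 0, -0.04], [0, 0, -0.04], [0, 0, -0.04], [0, 0, -0.04], [0, 0, -0.04], [0, 0, -0.04], [0, 0, -0.04]]' --dp '[[-0.3, -0.5, 0], [-0.7, -1, 0], [-0.7, -1, 0], [-0.7, -1, 0], [-0.7, -1, 0], [-0.7, -1, 0], [-0.7, -1, 0], [-0.7, -1, 0], [-0.7, -1, 0], [-0.7, -1, 0], [-0.7, -1, 0], [-0.7, -1, 0], [-0.7, -1, 0], [-0.7, -1, 0], [-0.7, -1, 0], [-0.7, -1, 0], [-0.7, -1, 0], [-0.7, -1, 0], [-0.7, -1, 0], [-0.7, -1, 0]]' --gripper '[0, 0, 0, 0, 0, 0, 0, 0, 0, 0, 0, 0, 0, 0, 0, 0, 0, 0, 0, 0]'

```text
clock: 13.37
eef_pos: [0.354, -0.1932, 0.1466]
tool_rot: [-180.0, 0.1, -2.5]
ft_force: [1.3, -0.6, -1.2]
finger_gap: 0.0172
gripper_force: 40.0
```

Request:
servo_tool --delta_rot '[[0, 0, 0], [0, 0, 0], [0, 0, 0], [0, 0, 0], [0, 0, 0], [0, 0, 0], [0, 0, 0]]' --dp '[[-0.6, -1, 0], [-0.6, -1, 0], [-0.6, -1, 0], [-0.5, -0.4, 0], [0, 0, 0], [0, 0, 0], [0, 0, 0]]' --gripper '[0, 0, 0, 0, 0, 0, 0]'

```text
clock: 13.95
eef_pos: [0.3101, -0.2597, 0.1471]
tool_rot: [-180.0, 0.0, -2.4]
ft_force: [-0.1, 0.7, -0.5]
finger_gap: 0.0167
gripper_force: 40.0
```

```bash
python3 meas.py w3 .004 .012
python3 - <<'E'
from h import *
z=np.load("pics/top0.npz");p=z["p"].astype(int);c=optics.get_calibration("top")
print(p[235:252,418:466,0].tolist()[::4])
z=np.load("pics/w3.npz");c={k:z[k] for k in("mtx","R","t")};p=z["p"].astype(int)
m=(p.min(2)>195)&(p.max(2)-p.min(2)<40)
for r in rects(c,m,.009,60): print(*r)
E
```

```text
13.95 [ 0.3101 -0.2597  0.1471] [-1.7997e+02  3.0000e-02 -2.4000e+00]
z 0.004 [393.  91.] 396.9 -326.2 51.4 35.9 87.6
z 0.004 [315.  88.] 400.0 -254.4 85.7 23.5 -2.3
z 0.004 [363.  87.] 398.3 -298.1 117.8 100.3 87.2
z 0.004 [116.  67.] 427.0 -76.2 79.0 4.3 -37.1
z 0.012 [103.  60.] 431.7 -70.4 80.1 19.9 -37.5
ridge31 [521. 316.] 177.1 -451.5 81.6 16.8 87.6
ridge31 [224. 230.] 277.9 -166.1 93.5 7.1 86.2
ridge31 [324. 230.] 272.2 -258.6 122.4 30.1 -2.4
ridge31 [362.  88.] 396.2 -295.0 108.9 91.9 87.7
[[137, 249, 191, 184, 186, 187, 184, 183, 187, 190, 121, 253, 190, 182, 182, 188, 181, 182, 181, 186, 188, 127, 221, 246, 244, 244, 245, 243, 243, 219, 218, 225, 225, 224, 194, 200, 200, 214, 204, 207, 221, 221, 209, 223, 76, 11, 33, 28], [190, 245, 190, 181, 187, 185, 186, 185, 186, 192, 121, 253, 192, 182, 185, 186, 184, 185, 187, 186, 192, 112, 252, 212, 179, 180, 183, 180, 179, 181, 181, 182, 184, 184, 181, 183, 183, 181, 182, 186, 190, 80, 231, 205, 60, 20, 21, 39], [182, 244, 192, 187, 186, 185, 190, 187, 190, 185, 122, 240, 192, 182, 184, 185, 183, 186, 186, 184, 194, 76, 255, 209, 180, 180, 184, 181, 181, 183, 183, 182, 181, 182, 183, 182, 183, 181, 182, 187, 183, 95, 225, 210, 64, 23, 23, 28], [194, 229, 189, 184, 187, 186, 188, 188, 187, 158, 170, 241, 193, 182, 185, 185, 182, 185, 185, 187, 192, 77, 255, 195, 183, 184, 182, 180, 183, 183, 181, 184, 183, 179, 183, 179, 185, 182, 183, 186, 184, 131, 225, 204, 62, 20, 20, 28], [233, 229, 186, 181, 186, 187, 185, 185, 192, 159, 168, 240, 190, 184, 186, 184, 182, 183, 185, 184, 185, 183, 180, 176, 177, 157, 151, 152, 137, 172, 176, 191, 197, 176, 211, 216, 206, 183, 209, 217, 213, 215, 233, 180, 53, 19, 26, 24]]
[225. 230.] 270.2 -159.1 99.8 6.6 86.7
[324. 230.] 263.8 -258.2 128.6 32.4 -2.4
[362.  88.] 397.4 -297.4 117.0 98.1 87.6
[102.  60.] 432.3 -67.4 82.2 19.6 -37.0
```

View pics/w3.png

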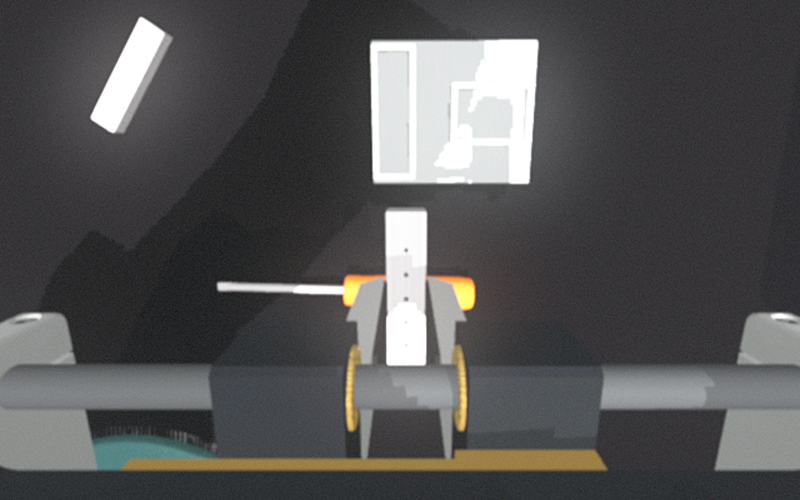

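The picture shows the tested bar with its dents held straight in the jaws (386–426, 208–365). The tray's bar compartment, empty, is at (396,110).

Run:
```python
from h import *
z=np.load("pics/w3.npz");c={k:z[k] for k in("mtx","R","t")}
W=cloud(c,z["d"])
for v in (164,166,168,170,180,200,220): print(v,W[v,324].round(4),px2w(c,(324,v),.143).round(4))
print(px2w(c,(386/1.25,225/1.25),.143)-px2w(c,(426/1.25,225/1.25),.143),(px2w(c,(386/1.25,225/1.25),.143)+px2w(c,(426/1.25,225/1.25),.143))/2)
```

```text
164 [ 0.3318 -0.2606  0.0013] [ 0.3518 -0.2617  0.143 ]
166 [ 0.3494 -0.2615  0.1338] [ 0.3507 -0.2616  0.143 ]
168 [ 0.3493 -0.2616  0.1411] [ 0.3496 -0.2616  0.143 ]
170 [ 0.3486 -0.2615  0.1432] [ 0.3485 -0.2615  0.143 ]
180 [ 0.3432 -0.2613  0.1436] [ 0.343  -0.2613  0.143 ]
200 [ 0.3321 -0.2608  0.1441] [ 0.3318 -0.2608  0.143 ]
220 [ 0.3203 -0.2603  0.1431] [ 0.3202 -0.2603  0.143 ]
[0.00072404 0.0174156  0.        ] [ 0.34301892 -0.26173728  0.143     ]
```

Request:
servo_tool --delta_rot '[[0, 0, 0], [0, 0, 0], [0, 0, 0], [0, 0, 0], [0, 0, 0], [0, 0, 0], [0, 0, 0], [0, 0, 0], [0, 0, 0], [0, 0, 0], [0, 0, 0], [0, 0, 0], [0, 0, 0], [0, 0, 0], [0, 0, 0], [0, 0, 0], [0, 0, 0], [0, 0, 0], [0, 0, 0]]' --dp '[[0.5, 0.06, 0], [0.9, 0.06, 0], [0.9, 0.06, 0], [0.9, 0.06, 0], [0.9, 0.03, 0], [0.4, 0, 0], [0, 0, -0.5], [0, 0, -1], [0, 0, -1], [0, 0, -1], [0, 0, -1], [0, 0, -0.8], [0, 0, -0.4], [0, 0, -0.2], [0, 0, -0.15], [0, 0, -0.15], [0, 0, -0.1], [0, 0, 0], [0, 0, 0]]' --gripper '[0, 0, 0, 0, 0, 0, 0, 0, 0, 0, 0, 0, 0, 0, 0, 0, 0, 0, 0]'

```text
clock: 15.58
eef_pos: [0.4003, -0.2551, 0.0218]
tool_rot: [180.0, -0.0, -2.4]
ft_force: [0.0, -0.7, -1.2]
finger_gap: 0.0166
gripper_force: 40.0
```

Request:
servo_tool --delta_rot '[[0, 0, 0], [0, 0, 0], [0, 0, 0], [0, 0, 0], [0, 0, 0], [0, 0, 0], [0, 0, 0], [0, 0, 0], [0, 0, 0], [0, 0, 0], [0, 0, 0], [0, 0, 0], [0, 0, 0], [0, 0, 0], [0, 0, 0], [0, 0, 0], [0, 0, 0], [0, 0, 0], [0, 0, 0], [0, 0, 0]]' --dp '[[0, 0, -0.05], [0, 0, -0.05], [0, 0, 0], [0, 0, 0], [0, 0, 0], [0, 0, 0], [0, 0, 0], [0, 0, 0.3], [0, 0, 0.8], [0, 0, 1], [0, 0, 1], [0, 0, 1], [0, 0, 1], [0, 0, 1], [-0.6, 0.8, 1], [-0.7, 1, 0.5], [-0.7, 1, 0], [-0.7, 1, 0], [-0.3, 1, 0], [0, 1, 0]]' --gripper '[0, 0, 0, 0.35, 0.35, 0.35, 0.35, 0.35, 0.35, 0.35, 0.35, 0.35, 0.35, 0.35, 0.5, 0.5, 0.5, 0.5, 0.5, 0.5]'

```text
clock: 17.25
eef_pos: [0.3387, -0.1383, 0.1718]
tool_rot: [180.0, -0.0, -2.5]
ft_force: [1.4, 0.5, -0.0]
finger_gap: 0.0467
gripper_force: 0.0
```

Request:
servo_tool --delta_rot '[[0, 0, 0], [0, 0, 0], [0, 0, 0]]' --dp '[[0, 0.5, 0], [0, 0, 0], [0, 0, 0]]' --gripper '[0.5, 0.5, 0.5]'

```text
clock: 17.5
eef_pos: [0.3405, -0.1293, 0.1717]
tool_rot: [180.0, -0.0, -2.4]
ft_force: [0.2, -0.5, 0.3]
finger_gap: 0.0471
gripper_force: 0.0
```

```bash
python3 meas.py w4 .016 .012
```

```text
17.5 [ 0.3405 -0.1293  0.1717] [ 1.7999e+02 -3.0000e-02 -2.3600e+00]
z 0.016 [337. 244.] 275.3 -140.6 57.7 6.8 86.2
z 0.016 [451. 117.] 400.1 -254.8 78.5 19.0 -2.3
z 0.012 [128.  97.] 431.8 57.2 79.7 19.8 -5.8
z 0.012 [259.  92.] 432.2 -69.5 79.6 18.5 -37.2
ridge31 [489. 117.] 398.4 -285.5 110.0 91.2 87.7
```

View pics/w4.png

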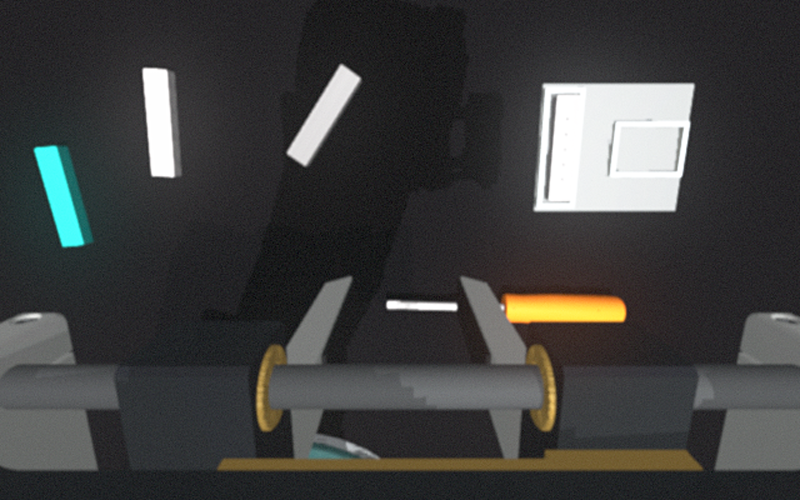

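The picture confirms that the tested bar lies in the tray's bar compartment, around (565,148). The fresh bars are at (325,115) and (162,122). I'll pick the fresh bar at (325,115) first.

Request:
servo_tool --delta_rot '[[0, 0, -0.8], [0, 0, -0.8], [0, 0, -0.8], [0, 0, -0.8], [0, 0, -0.8], [0, 0, -0.8], [0, 0, -0.8], [0, 0, -0.2], [0, 0, 0], [0, 0, 0], [0, 0, 0], [0, 0, 0], [0, 0, 0], [0, 0, 0], [0, 0, 0], [0, 0, 0], [0, 0, 0], [0, 0, 0], [0, 0, 0], [0, 0, 0]]' --dp '[[0.6, 0.4, 0], [0.6, 0.4, 0], [0.6, 0.4, 0], [0.6, 0.4, 0], [0.6, 0.4, 0], [0.6, 0.4, 0], [0.6, 0.4, 0], [0.4, 0.2, 0], [0, 0, 0], [0, 0, -0.5], [0, 0, -1], [0, 0, -1], [0, 0, -1], [0, 0, -1], [0, 0, -1], [0, 0, -1], [0, 0, -0.7], [0, 0, -0.4], [0, 0, -0.16], [0, 0, 0]]' --gripper '[0.5, 0.5, 0.5, 0.5, 0.5, 0.5, 0.5, 0.5, 0.5, 0.5, 0.5, 0.5, 0.5, 0.5, 0.5, 0.5, 0.5, 0.5, 0.5, 0.5]'

```text
clock: 19.22
eef_pos: [0.4316, -0.0694, 0.0157]
tool_rot: [180.0, 0.1, -37.2]
ft_force: [-0.0, 0.1, 0.2]
finger_gap: 0.0469
gripper_force: 0.0
```

Request:
servo_tool --delta_rot '[[0, 0, 0], [0, 0, 0], [0, 0, 0], [0, 0, 0], [0, 0, 0], [0, 0, 0], [0, 0, 0], [0, 0, 0], [0, 0, 0]]' --dp '[[0, 0, 0], [0, 0, 0], [0, 0, 0], [0, 0, 0], [0, 0, 0], [0, 0, 0], [0, 0, 0], [0, 0, 0], [0, 0, 0]]' --gripper '[0.5, 0, 0, 0, 0, 0, 0, 0, 0]' --squeeze 40

```text
clock: 19.97
eef_pos: [0.4323, -0.0691, 0.0164]
tool_rot: [-180.0, -0.0, -37.2]
ft_force: [-1.0, -0.5, 6.1]
finger_gap: 0.0168
gripper_force: 40.0
```

Request:
servo_tool --delta_rot '[[0, 0, 0], [0, 0, 0], [0, 0, 0], [0, 0, 0], [0, 0, 0.56], [0, 0, 0.56], [0, 0, 0.56], [0, 0, 0.56], [0, 0, 0.56], [0, 0, 0.56], [0, 0, 0.56], [0, 0, 0.56], [0, 0, 0.56], [0, 0, 0.56], [0, 0, 0.56], [0, 0, 0.56], [0, 0, 0], [0, 0, 0], [0, 0, 0]]' --dp '[[0, 0, 0.3], [0, 0, 0.8], [0, 0, 1], [0, 0, 1], [0.45, 0.9, 1], [0.45, 0.9, 1], [0.45, 0.9, 1], [0.45, 0.9, 0.5], [0.45, 0.9, 0], [0.45, 0.9, 0], [0.45, 0.9, 0], [0.45, 0.9, 0], [0.45, 0.9, 0], [0.45, 0.9, 0], [0.45, 0.9, 0], [0.45, 0.9, 0], [0, 0.2, 0], [0, 0, 0], [0, 0, 0]]' --gripper '[0, 0, 0, 0, 0, 0, 0, 0, 0, 0, 0, 0, 0, 0, 0, 0, 0, 0, 0]'

```text
clock: 21.55
eef_pos: [0.5395, 0.1508, 0.1471]
tool_rot: [180.0, 0.1, 3.1]
ft_force: [-0.4, -0.9, -1.8]
finger_gap: 0.0168
gripper_force: 40.0
```

```bash
cat > held.py <<'E'
from h import *
import sys
o=sensors.get_obs();e=o["eef_pos"];yaw=np.radians(o["tool_rot"][2]);print(o["clock"],e.round(4),o["tool_rot"].round(2),o["finger_gap"])
p,d,c=grab("wrist",sys.argv[1]);W=cloud(c,d)
# held piece: points near TCP height; in tool axes
L=(W-e); X=L[...,0]*np.cos(yaw)+L[...,1]*np.sin(yaw); Y=-L[...,0]*np.sin(yaw)+L[...,1]*np.cos(yaw)
m=(np.abs(L[...,2]+.004)<.006)&(X>.008)&(X<.07)&(np.abs(Y)<.03)
q=np.stack([X[m],Y[m],L[...,2][m]],1)*1000
print("held n",m.sum(),"pct1",np.percentile(q,1,0).round(1),"pct99",np.percentile(q,99,0).round(1),"med",np.median(q,0).round(1))
m2=((X-.02)**2<.003**2)&m; m3=((X-.035)**2<.003**2)&m
for k in(m2,m3): print("slice",np.round(1000*np.array([X[k].mean(),Y[k].min(),Y[k].max(),L[...,2][k].mean()]),1))
g=p.astype(int); grey=(g.max(2)-g.min(2)<40)
for z in(.012,.038):
    m=(np.abs(W[...,2]-z)<.0035)&grey&(g.min(2)>70)
    m=cv2.morphologyEx(m.astype(np.uint8),cv2.MORPH_OPEN,np.ones((3,3)))
    for r in rects(c,m,z,150): print("z",z,*r)
for r in rects(c,(g.min(2)>150)&grey,.031,60):
    if r[3]>80: print("ridge31",*r)
E
python3 held.py w5
```

```text
21.55 [0.5395 0.1508 0.1471] [1.7999e+02 1.1000e-01 3.1200e+00] 0.0168309397120586
held n 1949 pct1 [  8.2 -15.1  -8.3] pct99 [39.4 14.3  1.2] med [23.4 -0.1 -4.3]
slice [20.  -9.1  8.3 -4.3]
slice [35.1 -9.4  8.6 -4.4]
z 0.012 [124. 268.] 444.2 349.9 46.2 31.0 -4.5
z 0.012 [ 81. 108.] 599.8 374.9 40.1 10.4 -5.7
z 0.012 [572.  89.] 641.4 -71.7 131.0 107.1 -86.9
z 0.012 [238.  33.] 669.0 234.5 20.3 17.1 -0.2
ridge31 [325. 231.] 501.0 148.3 119.6 28.2 3.1
ridge31 [571. 113.] 620.2 -55.7 117.5 11.5 -86.9
ridge31 [434.  87.] 634.0 64.4 113.4 42.2 -86.9
ridge31 [575.  66.] 657.4 -49.3 108.9 10.8 -86.9
ridge31 [235.  86.] 624.8 230.4 87.5 14.0 3.0
ridge31 [329.  85.] 629.0 151.1 92.6 30.9 2.6
ridge31 [274.  85.] 626.4 197.4 92.3 31.0 3.0
```

Request:
servo_tool --delta_rot '[[0, 0, 0], [0, 0, 0], [0, 0, 0], [0, 0, 0], [0, 0, 0], [0, 0, 0], [0, 0, 0], [0, 0, 0], [0, 0, 0], [0, 0, 0], [0, 0, 0], [0, 0, 0], [0, 0, 0], [0, 0, 0], [0, 0, 0], [0, 0, 0], [0, 0, 0]]' --dp '[[0.5, 0.04, 0], [0.9, 0, 0], [0.9, 0, 0], [0.9, 0, 0], [0.8, 0, 0], [0.48, 0, 0], [0, 0, 0], [0, 0, -0.5], [0, 0, -1], [0, 0, -1], [0, 0, -1], [0, 0, -0.7], [0, 0, -0.4], [0, 0, -0.3], [0, 0, -0.15], [0, 0, -0.1], [0, 0, 0]]' --gripper '[0, 0, 0, 0, 0, 0, 0, 0, 0, 0, 0, 0, 0, 0, 0, 0, 0]'

```text
clock: 23.02
eef_pos: [0.6299, 0.1518, 0.0455]
tool_rot: [-180.0, -0.0, 3.1]
ft_force: [0.6, -0.6, -0.9]
finger_gap: 0.0171
gripper_force: 40.0
```

Request:
servo_tool --delta_rot '[[0, 0, 0], [0, 0, 0], [0, 0, 0], [0, 0, 0], [0, 0, 0], [0, 0, 0], [0, 0, 0], [0, 0, 0], [0, 0, 0], [0, 0, 0], [0, 0, 0], [0, 0, 0], [0, 0, 0], [0, 0, 0], [0, 0, 0], [0, 0, 0], [0, 0, 0], [0, 0, 0], [0, 0, 0], [0, 0, 0]]' --dp '[[0, 0, -0.07], [0, 0, -0.06], [0, 0, 0], [0, 0, 0], [0, 0, 0], [0, 0, 0], [0, 0, 0], [0, 0, 0.3], [0, 0, 0.8], [0, 0, 1], [0, 0, 1], [0, 0, 1], [0, 0, 1], [-0.8, 0, 1], [-1, 0, 0.3], [-1, 0, 0], [-0.8, 0, 0], [0, 0, 0], [0, 0, 0], [0, 0, 0]]' --gripper '[0, 0, 0, 0.35, 0.35, 0.35, 0.35, 0.35, 0.35, 0.35, 0.35, 0.35, 0.35, 0.5, 0.5, 0.5, 0.5, 0.5, 0.5, 0.5]'

```text
clock: 24.68
eef_pos: [0.5585, 0.1517, 0.171]
tool_rot: [-180.0, -0.0, 3.1]
ft_force: [0.8, -0.4, 1.0]
finger_gap: 0.0466
gripper_force: 0.0
```

```bash
python3 meas.py w6 .038 .012
```

```text
24.6833 [0.5585 0.1517 0.171 ] [-1.7999e+02 -4.0000e-02  3.1000e+00]
z 0.038 [329. 110.] 629.3 151.3 79.4 17.6 2.9
z 0.012 [564. 112.] 642.2 -84.9 158.5 107.8 -86.9
z 0.012 [245.  60.] 671.1 234.5 16.9 15.7 -89.9
ridge31 [563. 134.] 621.8 -69.0 144.3 12.0 -86.9
ridge31 [423. 112.] 633.7 64.4 113.5 42.9 -86.9
ridge31 [566.  91.] 659.0 -62.6 135.5 11.3 -86.9
ridge31 [243. 111.] 624.9 230.2 88.4 14.1 3.6
ridge31 [328. 110.] 629.4 151.2 92.8 30.9 2.6
ridge31 [278. 110.] 627.0 197.5 92.7 31.2 3.1
```

Request:
servo_tool --delta_rot '[[0, 0, -0.15], [0, 0, -0.15], [0, 0, -0.15], [0, 0, -0.15], [0, 0, -0.15], [0, 0, -0.15], [0, 0, -0.15], [0, 0, -0.15], [0, 0, -0.15], [0, 0, -0.15], [0, 0, 0], [0, 0, 0]]' --dp '[[-0.9, -0.3, 0], [-1, -0.5, 0], [-1, -0.5, 0], [-1, -0.5, 0], [-1, -0.5, 0], [-1, -0.5, 0], [-1, -0.5, 0], [-1, -0.5, 0], [-1, -0.5, 0], [-0.8, -0.4, 0], [0, 0, 0], [0, 0, 0]]' --gripper '[0.5, 0.5, 0.5, 0.5, 0.5, 0.5, 0.5, 0.5, 0.5, 0.5, 0.5, 0.5]'

```text
clock: 25.73
eef_pos: [0.3642, 0.0575, 0.171]
tool_rot: [180.0, -0.1, -5.9]
ft_force: [-0.8, 0.2, -0.0]
finger_gap: 0.0473
gripper_force: 0.0
```

```bash
python3 meas.py w7 .038 .012
python3 - <<'E'
import cv2
cv2.imwrite("pics/w67.png",cv2.vconcat([cv2.resize(cv2.imread(f"pics/w{i}.png")[:375],(640,300)) for i in(6,7)]))
E
```

```text
25.7333 [0.3642 0.0575 0.171 ] [ 1.80e+02 -5.00e-02 -5.92e+00]
z 0.012 [ 24. 135.] 443.1 348.9 44.8 32.8 -3.8
z 0.012 [629. 115.] 400.3 -247.0 78.4 6.8 -1.7
z 0.012 [316. 113.] 432.3 58.4 78.9 17.9 -5.9
z 0.012 [136.  87.] 475.7 227.5 79.8 18.7 -30.5
ridge31 [600. 334.] 166.2 -225.1 105.8 96.4 84.1
ridge31 [332. 328.] 203.8 73.5 235.7 85.6 84.1
ridge31 [ 38. 313.] 250.5 369.0 161.3 97.8 -18.9
ridge31 [536. 247.] 280.3 -150.5 97.8 9.0 85.6
ridge31 [394. 258.] 284.8 -9.1 91.7 30.9 15.1
ridge31 [255. 258.] 300.1 137.8 91.7 30.9 -27.0
ridge31 [626. 117.] 401.7 -230.3 94.1 31.5 -1.9
```

View pics/w67.png

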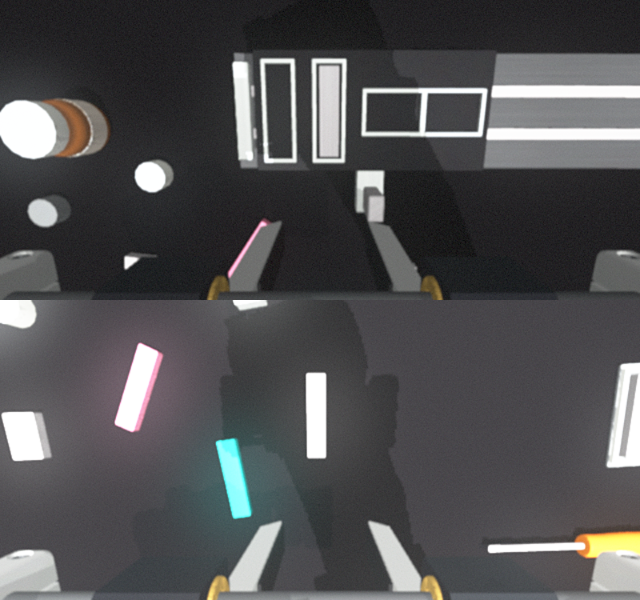

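The pictures show the first fresh bar lying in pocket 2 at (330,110) of the upper panel. The second white bar is at (316,415) in the lower panel, between the jaws' line and clear of the turquoise one.

Request:
servo_tool --delta_rot '[[0, 0, 0], [0, 0, 0], [0, 0, 0], [0, 0, 0], [0, 0, 0], [0, 0, 0], [0, 0, 0], [0, 0, 0], [0, 0, 0], [0, 0, 0], [0, 0, 0], [0, 0, 0], [0, 0, 0], [0, 0, 0], [0, 0, 0], [0, 0, 0], [0, 0, 0]]' --dp '[[0.8, 0.05, 0], [1, 0, 0], [1, 0, 0], [0.6, 0, 0], [0, 0, -0.5], [0, 0, -1], [0, 0, -1], [0, 0, -1], [0, 0, -1], [0, 0, -1], [0, 0, -1], [0, 0, -0.7], [0, 0, -0.4], [0, 0, -0.23], [0, 0, 0], [0, 0, 0], [0, 0, 0]]' --gripper '[0.5, 0.5, 0.5, 0.5, 0.5, 0.5, 0.5, 0.5, 0.5, 0.5, 0.5, 0.5, 0.5, 0.5, 0.5, 0, 0]' --squeeze 40

```text
clock: 27.2
eef_pos: [0.4322, 0.0589, 0.0147]
tool_rot: [-180.0, -0.1, -5.9]
ft_force: [-0.1, -0.7, 0.5]
finger_gap: 0.0367
gripper_force: 0.0
```

Request:
servo_tool --delta_rot '[[0, 0, 0], [0, 0, 0], [0, 0, 0], [0, 0, 0], [0, 0, 0], [0, 0, 0], [0, 0, 0]]' --dp '[[0, 0, 0], [0, 0, 0], [0, 0, 0], [0, 0, 0], [0, 0, 0], [0, 0, 0], [0, 0, 0]]' --gripper '[0, 0, 0, 0, 0, 0, 0]'

```text
clock: 27.78
eef_pos: [0.432, 0.0587, 0.0144]
tool_rot: [180.0, -0.0, -5.9]
ft_force: [-1.4, -0.7, 7.0]
finger_gap: 0.0171
gripper_force: 40.0
```

Request:
servo_tool --delta_rot '[[0, 0, 0], [0, 0, 0], [0, 0, 0], [0, 0, 0], [0, 0, 0.15], [0, 0, 0.15], [0, 0, 0.15], [0, 0, 0.15], [0, 0, 0.15], [0, 0, 0.15], [0, 0, 0.15], [0, 0, 0.15], [0, 0, 0.15], [0, 0, 0.15], [0, 0, 0], [0, 0, 0], [0, 0, 0]]' --dp '[[0, 0, 0.3], [0, 0, 0.8], [0, 0, 1], [0, 0, 1], [0.5, 0.65, 1], [0.55, 0.7, 1], [0.55, 0.7, 1], [0.55, 0.7, 0.5], [0.55, 0.7, 0], [0.55, 0.7, 0], [0.55, 0.7, 0], [0.55, 0.7, 0], [0.55, 0.7, 0], [0.5, 0.65, 0], [0, 0, 0], [0, 0, 0], [0, 0, 0]]' --gripper '[0, 0, 0, 0, 0, 0, 0, 0, 0, 0, 0, 0, 0, 0, 0, 0, 0]'

```text
clock: 29.2
eef_pos: [0.5392, 0.1962, 0.146]
tool_rot: [180.0, 0.0, 3.1]
ft_force: [-0.2, -0.2, -1.4]
finger_gap: 0.0167
gripper_force: 40.0
```

```bash
python3 held.py w8
```

```text
29.2 [0.5392 0.1962 0.146 ] [1.7998e+02 4.0000e-02 3.0900e+00] 0.01672730635923891
held n 2044 pct1 [  8.2 -15.3  -8.7] pct99 [39.9 14.5  1.2] med [24.1 -0.1 -2.3]
slice [20.  -9.   8.2 -2.3]
slice [35.  -9.3  8.6 -2.3]
z 0.012 [166. 269.] 444.5 349.7 45.9 30.3 -3.9
z 0.012 [295. 139.] 587.4 228.7 31.8 16.9 -0.5
z 0.012 [599.  93.] 640.3 -50.1 108.0 83.2 3.1
z 0.012 [291.  33.] 672.0 233.4 17.1 14.2 -88.0
z 0.038 [385.  88.] 629.5 151.6 79.1 18.3 3.1
ridge31 [326. 236.] 501.3 194.0 119.4 29.3 3.7
ridge31 [488.  90.] 633.8 64.4 113.6 42.3 -86.9
ridge31 [289.  89.] 624.4 229.1 86.8 17.6 3.1
ridge31 [328.  88.] 626.8 197.4 91.5 31.0 3.0
ridge31 [384.  88.] 629.6 151.4 92.3 31.2 3.0
```

Request:
servo_tool --delta_rot '[[0, 0, 0], [0, 0, 0], [0, 0, 0], [0, 0, 0], [0, 0, 0], [0, 0, 0], [0, 0, 0], [0, 0, 0], [0, 0, 0], [0, 0, 0], [0, 0, 0], [0, 0, 0], [0, 0, 0], [0, 0, 0], [0, 0, 0], [0, 0, 0], [0, 0, 0], [0, 0, 0]]' --dp '[[0.5, 0.08, 0], [0.9, 0, 0], [0.9, 0, 0], [0.9, 0, 0], [0.8, 0, 0], [0.37, 0, 0], [0, 0, 0], [0, 0, -0.5], [0, 0, -1], [0, 0, -1], [0, 0, -1], [0, 0, -0.7], [0, 0, -0.4], [0, 0, -0.3], [0, 0, -0.15], [0, 0, -0.1], [0, 0, -0.05], [0, 0, 0]]' --gripper '[0, 0, 0, 0, 0, 0, 0, 0, 0, 0, 0, 0, 0, 0, 0, 0, 0, 0]'

```text
clock: 30.75
eef_pos: [0.6274, 0.1985, 0.0425]
tool_rot: [-180.0, -0.0, 3.1]
ft_force: [-0.1, 0.4, -0.4]
finger_gap: 0.0174
gripper_force: 40.0
```

Request:
servo_tool --delta_rot '[[0, 0, 0], [0, 0, 0], [0, 0, 0], [0, 0, 0], [0, 0, 0], [0, 0, 0], [0, 0, 0], [0, 0, 0], [0, 0, 0], [0, 0, 0], [0, 0, 0], [0, 0, 0], [0, 0, 0], [0, 0, 0], [0, 0, 0], [0, 0, 0], [0, 0, 0], [0, 0, 0], [0, 0, 0], [0, 0, 0]]' --dp '[[0, 0, -0.07], [0, 0, 0], [0, 0, 0], [0, 0, 0], [0, 0, 0], [0, 0, 0], [0, 0, 0], [0, 0, 0.3], [0, 0, 0.8], [0, 0, 1], [0, 0, 1], [0, 0, 1], [0, 0, 1], [-0.8, 0, 1], [-1, 0, 0.3], [-1, 0, 0], [-0.8, 0, 0], [0, 0, 0], [0, 0, 0], [0, 0, 0]]' --gripper '[0, 0, 0, 0.35, 0.35, 0.35, 0.35, 0.35, 0.35, 0.35, 0.35, 0.35, 0.35, 0.5, 0.5, 0.5, 0.5, 0.5, 0.5, 0.5]'

```text
clock: 32.42
eef_pos: [0.5558, 0.1983, 0.169]
tool_rot: [-180.0, -0.0, 3.1]
ft_force: [0.9, -0.4, -0.4]
finger_gap: 0.0471
gripper_force: 0.0
```

```bash
python3 meas.py w9 .038 ; python3 -c "
from rig import sensors;print(sensors.get_obs()['qpos'].round(1))"
```

```text
32.4167 [0.5558 0.1983 0.169 ] [-1.7999e+02 -4.0000e-02  3.0900e+00]
z 0.038 [381. 111.] 629.2 151.6 78.8 18.4 3.1
z 0.038 [328. 109.] 627.1 197.9 79.7 17.5 2.9
ridge31 [589. 134.] 620.5 -44.3 96.5 11.9 -86.9
ridge31 [475. 112.] 633.6 64.3 113.8 42.6 -86.9
ridge31 [592.  91.] 658.3 -38.1 87.7 11.2 -86.9
ridge31 [293. 111.] 624.4 229.4 88.7 18.1 2.3
ridge31 [380. 110.] 629.4 151.4 92.1 31.2 3.1
ridge31 [329. 109.] 626.9 197.4 92.1 31.2 3.0
[   1.6   26.1  -31.5   99.3   15.5   59.  -122.2]
```

Request:
servo_tool --delta_rot '[[0, 0, -0.1], [0, 0, -0.1], [0, 0, -0.1], [0, 0, -0.1], [0, 0, -0.1], [0, 0, -0.1], [0, 0, -0.1], [0, 0, -0.1], [0, 0, -0.1], [0, 0, -0.1], [0, 0, -0.1], [0, 0, 0], [0, 0, 0]]' --dp '[[-0.7, 0.5, 0], [-0.9, 0.75, 0], [-0.9, 0.75, 0], [-0.9, 0.75, 0], [-0.9, 0.75, 0], [-0.9, 0.75, 0], [-0.9, 0.75, 0], [-0.9, 0.75, 0], [-0.9, 0.75, 0], [-0.9, 0.75, 0], [-0.6, 0.5, 0], [0, 0, 0], [0, 0, 0]]' --gripper '[0.6, 0.6, 0.6, 0.6, 0.6, 0.6, 0.6, 0.6, 0.6, 0.6, 0.6, 0.6, 0.6]'

```text
clock: 33.55
eef_pos: [0.3673, 0.3539, 0.1686]
tool_rot: [-180.0, 0.0, -3.4]
ft_force: [0.3, -0.3, -0.2]
finger_gap: 0.056
gripper_force: 0.0
```

```bash
python3 meas.py w10 .012
python3 - <<'E'
import cv2
cv2.imwrite("pics/w910.png",cv2.vconcat([cv2.resize(cv2.imread(f"pics/w{i}.png")[:375],(640,300)) for i in(9,10)]))
E
```

```text
33.55 [0.3673 0.3539 0.1686] [-1.7998e+02  1.0000e-02 -3.4100e+00]
z 0.012 [323. 106.] 443.3 350.3 44.8 29.0 -4.1
z 0.012 [451.  61.] 475.8 229.1 80.3 18.7 -30.5
ridge31 [610. 335.] 183.6 53.9 105.8 74.1 1.8
ridge31 [324. 319.] 209.5 362.8 279.5 88.6 86.6
ridge31 [ 34. 313.] 246.5 675.0 154.3 85.8 -7.5
ridge31 [406. 259.] 287.2 278.4 100.2 32.4 31.1
ridge31 [243. 259.] 296.9 437.7 100.2 31.8 -37.9
```

View pics/w910.png

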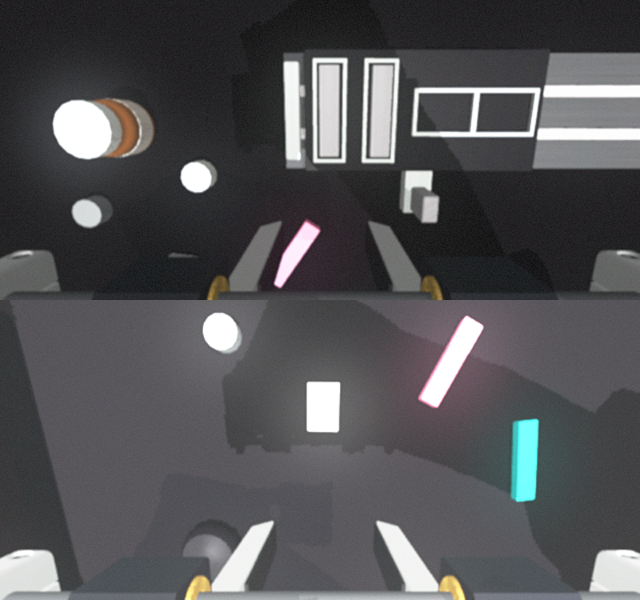

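Both bars lie in their pockets: upper panel (329,110) and (381,110). The plate is at (323,407) in the lower panel. I'll check joint 7's margin before turning.

```bash
python3 -c "
from rig import sensors;print(sensors.get_obs()['qpos'].round(1))"
```

```text
[ -16.5   18.6  -36.5  110.3   13.3   55.3 -152.7]
```

Request:
servo_tool --delta_rot '[[0, 0, 0], [0, 0, -0.1], [0, 0, 0], [0, 0, 0], [0, 0, 0], [0, 0, 0], [0, 0, 0], [0, 0, 0], [0, 0, 0], [0, 0, 0], [0, 0, 0], [0, 0, 0], [0, 0, 0], [0, 0, 0], [0, 0, 0], [0, 0, 0], [0, 0, 0]]' --dp '[[0.9, -0.06, 0], [1, -0.06, 0], [1, -0.06, 0], [0.9, 0, 0], [0, 0, -0.5], [0, 0, -1], [0, 0, -1], [0, 0, -1], [0, 0, -1], [0, 0, -1], [0, 0, -1], [0, 0, -0.6], [0, 0, -0.4], [0, 0, -0.2], [0, 0, 0], [0, 0, 0], [0, 0, 0]]' --gripper '[0.6, 0.6, 0.6, 0.6, 0.6, 0.6, 0.6, 0.6, 0.6, 0.6, 0.6, 0.6, 0.6, 0.6, 0.6, 0, 0]' --squeeze 40

```text
clock: 35.02
eef_pos: [0.4436, 0.3501, 0.0155]
tool_rot: [-180.0, -0.1, -4.1]
ft_force: [0.2, 0.6, -0.2]
finger_gap: 0.0463
gripper_force: 0.0
```

Request:
servo_tool --delta_rot '[[0, 0, 0], [0, 0, 0], [0, 0, 0], [0, 0, 0], [0, 0, 0], [0, 0, 0], [0, 0, 0]]' --dp '[[0, 0, 0], [0, 0, 0], [0, 0, 0], [0, 0, 0], [0, 0, 0], [0, 0, 0], [0, 0, 0]]' --gripper '[0, 0, 0, 0, 0, 0, 0]'

```text
clock: 35.6
eef_pos: [0.4434, 0.35, 0.0151]
tool_rot: [-180.0, -0.0, -4.1]
ft_force: [-0.9, -0.9, 6.6]
finger_gap: 0.0294
gripper_force: 40.0
```

Request:
servo_tool --delta_rot '[[0, 0, 0], [0, 0, 0], [0, 0, 0], [0, 0, 0], [0, 0, 0.9], [0, 0, 0.9], [0, 0, 0.9], [0, 0, 0.9], [0, 0, 0.9], [0, 0, 0.9], [0, 0, 0.9], [0, 0, 0.9], [0, 0, 0.9], [0, 0, 0.9], [0, 0, 0.9], [0, 0, 0.9], [0, 0, 0.9], [0, 0, 0.9], [0, 0, 0.9], [0, 0, 0.9]]' --dp '[[0, 0, 0.3], [0, 0, 0.8], [0, 0, 1], [0, 0, 1], [0.3, -0.6, 1], [0.5, -1, 1], [0.5, -1, 1], [0.5, -1, 0.6], [0.5, -1, 0], [0.5, -1, 0], [0.5, -1, 0], [0.5, -1, 0], [0.5, -1, 0], [0.5, -1, 0], [0.5, -1, 0], [0.5, -1, 0], [0.5, -1, 0], [0.5, -1, 0], [0.5, -1, 0], [0.5, -1, 0]]' --gripper '[0, 0, 0, 0, 0, 0, 0, 0, 0, 0, 0, 0, 0, 0, 0, 0, 0, 0, 0, 0]'

```text
clock: 37.27
eef_pos: [0.5993, 0.0366, 0.1489]
tool_rot: [-180.0, 0.0, 82.6]
ft_force: [-0.0, -0.1, -1.6]
finger_gap: 0.0293
gripper_force: 40.0
```

Request:
servo_tool --delta_rot '[[0, 0, 0.9], [0, 0, 0.9], [0, 0, 0], [0, 0, 0], [0, 0, 0]]' --dp '[[0.5, -1, 0], [0.5, -0.9, 0], [0.65, 0, 0], [0, 0, 0], [0, 0, 0]]' --gripper '[0, 0, 0, 0, 0]'

```text
clock: 37.68
eef_pos: [0.632, 0.0, 0.1486]
tool_rot: [-180.0, -0.0, 93.1]
ft_force: [-0.1, 0.1, -0.7]
finger_gap: 0.0288
gripper_force: 40.0
```

```bash
python3 held.py w11; python3 -c "
from rig import sensors;print(sensors.get_obs()['qpos'].round(1))"
```

```text
37.6833 [0.632  0.     0.1486] [-1.7997e+02 -3.0000e-02  9.3080e+01] 0.028804505135425113
held n 1689 pct1 [  8.2 -20.   -9.4] pct99 [23.1 22.7  1.4] med [15.8  1.5 -3. ]
slice [ 20.4 -13.5  16.1  -3.6]
[ 31.4  37.  -49.1  93.6  30.5  63.7 -22.8]held.py:11: RuntimeWarning: Mean of empty slice.
  for k in(m2,m3): print("slice",np.round(1000*np.array([X[k].mean(),Y[k].min(),Y[k].max(),L[...,2][k].mean()]),1))
  ret = ret.dtype.type(ret / rcount)
Traceback (most recent call last):
  File "held.py", line 11, in <module>
    for k in(m2,m3): print("slice",np.round(1000*np.array([X[k].mean(),Y[k].min(),Y[k].max(),L[...,2][k].mean()]),1))
                                                                       ~~~~~~~~^^
ValueError: zero-size array to reduction operation minimum which has no identity
```

Run:
```python
from h import *
z=np.load("pics/w11.npz");c={k:z[k] for k in("mtx","R","t")};p=z["p"];g=p.astype(int);W=cloud(c,z["d"])
crop(p,0,0,640,400,1.25,"w11")
for r in rects(c,(g.min(2)>150)&(g.max(2)-g.min(2)<40),.031,60): print(*r)
m=(np.abs(W[...,2]-.1455)<.002); m[250:]=0
for r in rects(c,m,.1455,60): print("held",*r)
```

```text
[327. 347.] 642.9 -160.7 95.4 48.4 3.1
[113. 314.] 425.0 -135.3 52.9 21.3 3.1
[633. 231.] 913.5 -18.5 57.0 21.2 -74.3
[284. 195.] 595.5 -5.1 17.5 8.4 3.1
[330. 247.] 636.3 -48.4 101.1 55.2 -86.8
[332. 116.] 633.8 64.6 113.7 43.9 -86.9
[246.  67.] 556.9 105.7 42.1 26.4 3.1
[220.  55.] 538.3 111.8 27.9 15.3 3.1
[333.  15.] 629.5 146.5 94.0 21.8 3.1
held [324. 224.] 629.7 8.5 45.3 29.4 3.1
```

View pics/w11.png

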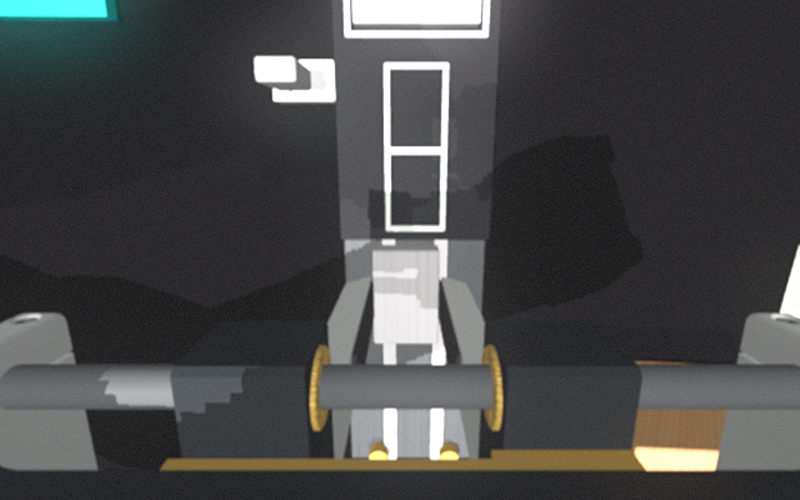

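Run:
```python
from h import *
z=np.load("pics/w11.npz");c={k:z[k] for k in("mtx","R","t")};W=cloud(c,z["d"])
for z0 in(.1455,): 
  for uv in [(298.4,201),(352,201),(298.4,215),(352,215),(325,201),(325,274)]: print(uv,px2w(c,uv,z0).round(4))
for v in range(194,212,3): print(v,W[v,325].round(4))
```

```text
(298.4, 201) [0.6152 0.0213 0.1455]
(352, 201) [0.6447 0.0229 0.1455]
(298.4, 215) [0.6155 0.0133 0.1455]
(352, 215) [0.6453 0.0149 0.1455]
(325, 201) [0.6298 0.0221 0.1455]
(325, 274) [ 0.6322 -0.0216  0.1455]
194 [ 0.6314 -0.0052  0.0123]
197 [0.6298 0.0228 0.139 ]
200 [0.6298 0.0225 0.1446]
203 [0.6299 0.021  0.1456]
206 [0.63   0.0194 0.1458]
209 [0.6301 0.0174 0.1448]
```

The picture shows the plate held square at (406,297) and the two empty plate pockets at (416,107) and (416,190). Nothing is in the way. The nearer of the two to the handle is pocket 1.

Request:
servo_tool --delta_rot '[[0, 0, 0], [0, 0, 0], [0, 0, 0], [0, 0, 0], [0, 0, 0], [0, 0, 0], [0, 0, 0], [0, 0, 0], [0, 0, 0], [0, 0, 0], [0, 0, 0], [0, 0, 0], [0, 0, 0], [0, 0, 0], [0, 0, 0], [0, 0, 0], [0, 0, 0], [0, 0, 0]]' --dp '[[0.05, 0.5, 0], [0, 0.9, 0], [0, 0.9, 0], [0, 0.9, 0], [0, 0.9, 0], [0, 0.5, 0], [0, 0, 0], [0, 0, -0.5], [0, 0, -1], [0, 0, -1], [0, 0, -1], [0, 0, -0.7], [0, 0, -0.4], [0, 0, -0.3], [0, 0, -0.2], [0, 0, -0.15], [0, 0, -0.08], [0, 0, 0]]' --gripper '[0, 0, 0, 0, 0, 0, 0, 0, 0, 0, 0, 0, 0, 0, 0, 0, 0, 0]'

```text
clock: 39.23
eef_pos: [0.6333, 0.0918, 0.0422]
tool_rot: [180.0, 0.0, 93.1]
ft_force: [-0.4, -0.7, -1.7]
finger_gap: 0.0292
gripper_force: 40.0
```

Request:
servo_tool --delta_rot '[[0, 0, 0], [0, 0, 0], [0, 0, 0], [0, 0, 0], [0, 0, 0], [0, 0, 0], [0, 0, 0], [0, 0, 0], [0, 0, 0], [0, 0, 0], [0, 0, 0], [0, 0, 0], [0, 0, 0], [0, 0, 0], [0, 0, 0], [0, 0, 0], [0, 0, 0], [0, 0, 0], [0, 0, 0], [0, 0, 0]]' --dp '[[0, 0, -0.05], [0, 0, 0], [0, 0, 0], [0, 0, 0], [0, 0, 0], [0, 0, 0], [0, 0, 0], [0, 0, 0.3], [0, 0, 0.8], [0, 0, 1], [0, 0, 1], [0, 0, 1], [0, 0, 1], [0, -0.8, 1], [0, -1, 1], [0, -1, 1], [0, -1, 0], [0, 0, 0], [0, 0, 0], [0, 0, 0]]' --gripper '[0, 0, 0, 0.5, 0.5, 0.5, 0.5, 0.5, 0.5, 0.5, 0.5, 0.5, 0.5, 0.5, 0.5, 0.5, 0.5, 0.5, 0.5, 0.5]'

```text
clock: 40.9
eef_pos: [0.6329, 0.0165, 0.2037]
tool_rot: [180.0, -0.0, 93.1]
ft_force: [0.2, -0.2, 0.4]
finger_gap: 0.0468
gripper_force: 0.0
```

```bash
python3 meas.py w12 .038 .068
python3 - <<'E'
from h import *
p,d,c=grab("scene","s1"); crop(p,120,100,520,350,2,"s1")
E
```

```text
40.9 [0.6329 0.0165 0.2037] [ 1.7999e+02 -1.0000e-02  9.3150e+01]
z 0.038 [329. 108.] 632.0 92.0 44.4 29.6 -87.3
z 0.038 [329.  44.] 629.2 151.1 79.5 17.6 3.2
z 0.068 [238.  86.] 550.0 106.4 24.1 12.7 3.2
ridge31 [345. 243.] 658.8 -54.4 114.8 11.4 -86.2
ridge31 [311. 243.] 621.0 -56.5 114.7 10.4 -87.2
ridge31 [329. 133.] 633.8 64.9 113.0 43.8 -87.0
ridge31 [330.  45.] 629.2 151.4 93.7 30.6 3.2
ridge31 [617. 161.] 955.3 51.6 297.6 70.2 -89.8
ridge31 [330.   7.] 627.6 186.2 93.0 9.4 3.2
```

View pics/w12.png

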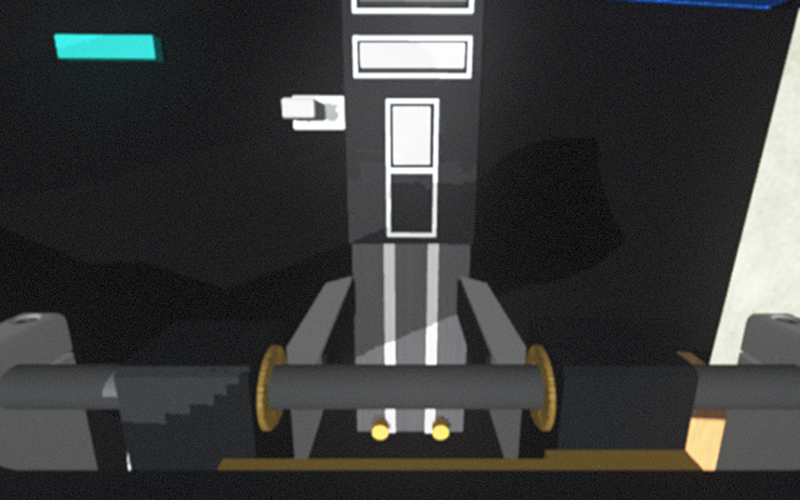

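The picture shows the plate flat in plate pocket 1 at (412,135), with the bars in place above it. The whole batch is in, so I'll regrip the handle.

Request:
servo_tool --delta_rot '[[0, 0, -0.94], [0, 0, -0.94], [0, 0, -0.94], [0, 0, -0.94], [0, 0, -0.94], [0, 0, -0.94], [0, 0, -0.94], [0, 0, -0.94], [0, 0, -0.94], [0, 0, -0.94], [0, 0, -0.94], [0, 0, -0.94], [0, 0, -0.94], [0, 0, -0.94], [0, 0, -0.94], [0, 0, -0.9], [0, 0, 0], [0, 0, 0]]' --dp '[[-0.26, 0.28, 0], [-0.26, 0.28, 0], [-0.26, 0.28, 0], [-0.26, 0.28, 0], [-0.26, 0.28, 0], [-0.26, 0.28, 0], [-0.26, 0.28, 0], [-0.26, 0.28, 0], [-0.26, 0.28, 0], [-0.26, 0.28, 0], [-0.26, 0.28, 0], [-0.26, 0.28, 0], [-0.26, 0.28, 0], [-0.26, 0.28, 0], [-0.26, 0.28, 0], [-0.24, 0.3, 0], [0, 0, 0], [0, 0, 0]]' --gripper '[0.6, 0.6, 0.6, 0.6, 0.6, 0.6, 0.6, 0.6, 0.6, 0.6, 0.6, 0.6, 0.6, 0.6, 0.6, 0.6, 0.6, 0.6]'

```text
clock: 42.5
eef_pos: [0.5501, 0.1067, 0.2031]
tool_rot: [180.0, -0.0, 3.4]
ft_force: [-0.1, 0.2, 0.5]
finger_gap: 0.0564
gripper_force: 0.0
```

Request:
servo_tool --delta_rot '[[0, 0, 0], [0, 0, 0], [0, 0, 0], [0, 0, 0], [0, 0, 0], [0, 0, 0], [0, 0, 0], [0, 0, 0], [0, 0, 0], [0, 0, 0], [0, 0, 0], [0, 0, 0], [0, 0, 0], [0, 0, 0], [0, 0, 0], [0, 0, 0], [0, 0, 0], [0, 0, 0], [0, 0, 0], [0, 0, 0]]' --dp '[[0, 0, -0.6], [0, 0, -1], [0, 0, -1], [0, 0, -1], [0, 0, -1], [0, 0, -1], [0, 0, -1], [0, 0, -0.7], [0, 0, -0.5], [0, 0, 0], [0, 0, 0], [0, 0, 0], [0, 0, 0], [0, 0, 0], [0, 0, 0], [0, 0, 0], [0, 0, 0], [0, 0, 0], [0, 0, 0], [0, 0, 0]]' --gripper '[0.6, 0.6, 0.6, 0.6, 0.6, 0.6, 0.6, 0.6, 0.6, 0.6, 0, 0, 0, 0, 0, 0, 0, 0, 0, 0]' --squeeze 25

```text
clock: 44.17
eef_pos: [0.5505, 0.1059, 0.0473]
tool_rot: [-180.0, -0.0, 3.1]
ft_force: [-1.0, 0.6, 6.4]
finger_gap: 0.0136
gripper_force: 25.0
```

Request:
servo_tool --delta_rot '[[0, 0, 0], [0, 0, 0], [0, 0, 0], [0, 0, 0], [0, 0, 0], [0, 0, 0], [0, 0, 0], [0, 0, 0], [0, 0, 0], [0, 0, 0], [0, 0, 0], [0, 0, 0], [0, 0, 0], [0, 0, 0], [0, 0, 0], [0, 0, 0], [0, 0, 0], [0, 0, 0], [0, 0, 0], [0, 0, 0]]' --dp '[[0.01, -0.1, 0], [0.02, -0.25, 0], [0.02, -0.4, 0], [0.03, -0.5, 0], [0.03, -0.5, 0], [0.03, -0.5, 0], [0.03, -0.5, 0], [0.03, -0.5, 0], [0.03, -0.5, 0], [0.03, -0.5, 0], [0.03, -0.5, 0], [0.03, -0.5, 0], [0.03, -0.5, 0], [0.03, -0.5, 0], [0.03, -0.5, 0], [0.03, -0.5, 0], [0.03, -0.5, 0], [0.02, -0.4, 0], [0.02, -0.3, 0], [0.01, -0.2, 0]]' --gripper '[0, 0, 0, 0, 0, 0, 0, 0, 0, 0, 0, 0, 0, 0, 0, 0, 0, 0, 0, 0]'

```text
clock: 45.83
eef_pos: [0.5597, -0.0677, 0.0472]
tool_rot: [-180.0, 0.1, 3.1]
ft_force: [-10.8, 3.5, 16.4]
finger_gap: 0.0138
gripper_force: 25.0
```

Request:
servo_tool --delta_rot '[[0, 0, 0], [0, 0, 0], [0, 0, 0], [0, 0, 0], [0, 0, 0], [0, 0, 0], [0, 0, 0]]' --dp '[[0, -0.1, 0], [0, -0.08, 0], [0, -0.08, 0], [0, -0.06, 0], [0, -0.05, 0], [0, 0, 0], [0, 0, 0]]' --gripper '[0, 0, 0, 0, 0, 0, 0]'

```text
clock: 46.42
eef_pos: [0.56, -0.0732, 0.0472]
tool_rot: [-179.9, 0.1, 3.2]
ft_force: [-9.8, 9.4, 14.0]
finger_gap: 0.0138
gripper_force: 25.0
```

Request:
servo_tool --delta_rot '[[0, 0, 0], [0, 0, 0], [0, 0, 0], [0, 0, 0], [0, 0, 0]]' --dp '[[-0.02, -0.08, 0], [-0.02, -0.08, 0], [0, -0.04, 0], [0, 0, 0], [0, 0, 0]]' --gripper '[0, 0, 0, 0, 0]'

```text
clock: 46.83
eef_pos: [0.56, -0.0733, 0.0472]
tool_rot: [-179.7, -0.0, 3.4]
ft_force: [-3.6, 27.9, 8.2]
finger_gap: 0.0136
gripper_force: 25.0
```

Hard against the stop. I'll relieve the push, release, and retreat straight up and back.

Request:
servo_tool --delta_rot '[[0, 0, 0], [0, 0, 0], [0, 0, 0], [0, 0, 0], [0, 0, 0], [0, 0, 0], [0, 0, 0], [0, 0, 0], [0, 0, 0], [0, 0, 0], [0, 0, 0], [0, 0, 0], [0, 0, 0], [0, 0, 0], [0, 0, 0], [0, 0, 0], [0, 0, 0], [0, 0, 0], [0, 0, 0], [0, 0, 0]]' --dp '[[0, 0.18, 0], [0, 0, 0], [0, 0, 0], [0, 0, 0], [0, 0, 0], [0, 0, 0], [0, 0, 0], [0, 0, 0.5], [0, 0, 1], [0, 0, 1], [0, 0, 1], [0, 0, 1], [0, 0, 1], [0, 0, 1], [0, 0, 1], [-0.5, 0, 0.7], [-0.7, 0, 0], [-0.6, 0, 0], [0, 0, 0], [0, 0, 0]]' --gripper '[0, 0, 0.6, 0.6, 0.6, 0.6, 0.6, 0.6, 0.6, 0.6, 0.6, 0.6, 0.6, 0.6, 0.6, 0.6, 0.6, 0.6, 0.6, 0.6]'

```text
clock: 48.5
eef_pos: [0.524, -0.0752, 0.2118]
tool_rot: [180.0, -0.0, 3.1]
ft_force: [0.1, 0.1, 0.0]
finger_gap: 0.0564
gripper_force: 0.0
```

```bash
python3 meas.py w13 .038 .068
python3 - <<'E'
from h import *
p,d,c=grab("top"); crop(p,150,120,470,270,2.5,"t2")
E
```

```text
48.5 [ 0.524  -0.0752  0.2118] [ 1.7996e+02 -4.0000e-02  3.0900e+00]
z 0.038 [343.  64.] 641.5 -88.1 44.3 28.8 -86.9
z 0.038 [283.  63.] 638.7 -28.7 79.7 18.1 3.1
z 0.038 [236.  62.] 636.6 17.7 78.7 18.6 3.2
z 0.068 [324. 150.] 559.4 -73.3 22.9 13.5 3.1
ridge31 [497. 252.] 447.4 -283.6 108.1 21.3 87.1
ridge31 [134.  87.] 609.0 124.3 174.6 10.7 -86.9
ridge31 [370.  65.] 643.3 -115.4 113.3 43.6 -86.9
ridge31 [129.  47.] 647.4 126.2 174.3 11.1 -86.9
ridge31 [31. 65.] 624.2 225.5 88.0 14.6 3.0
ridge31 [284.  63.] 638.9 -28.4 91.8 31.0 3.0
ridge31 [238.  63.] 636.3 17.7 93.7 31.6 3.0
```

View pics/w13.png

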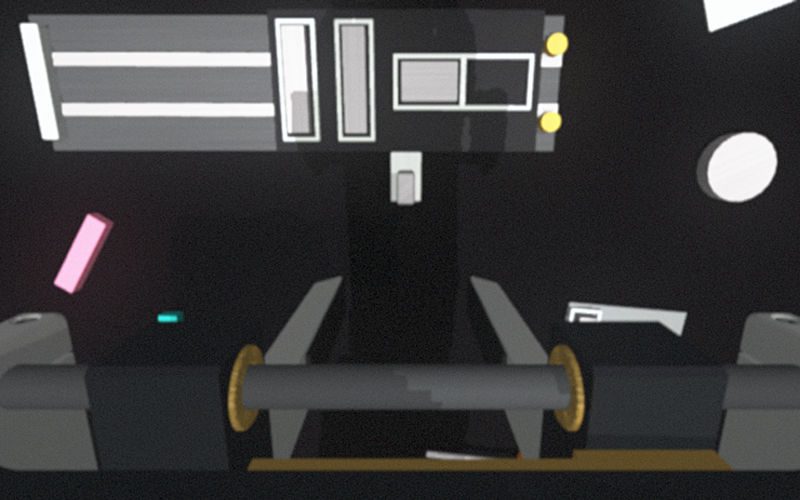

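View pics/t2.png

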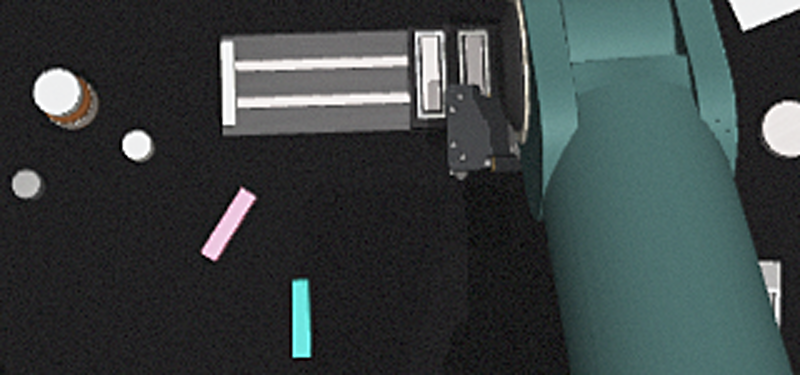

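The carrier is against the two brass pins (550,80), with its post back at its starting reading (559.4, −73.3). Both bars at (297,78) and (355,80) and the plate at (428,80) lie flat, and the bystanders and look-alikes have not moved. Handing in.

```bash
python3 -c "
from rig import hand_in;print(hand_in())"
```

```text
the job is handed in; nothing more can be done
None
```

I handed in the job at about 48.5 s on the robot's clock: the tested bar is in the return tray, both fresh bars and the one fresh plate present lie flat in the carrier, and the carrier is home at the test end and released; the hand-in gave no verdict.

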